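Change the locating disc of a marking fixture and load a cup

ROBOT

A 7-joint arm with a two-finger parallel gripper is mounted at the origin on a cart in front of the work surface, level with it; the furniture and walls round the work are solid. World frame = base frame: x ahead of the robot, y to its left, z up, the work surface at z = 0. Lengths are in m, angles in rad, forces in N, time in s.
With the tool pointing down it reaches from about 0.4 to 0.9 m from the base axis. Payload 5.6 kg.
Tool frame: the origin (TCP) lies midway between the tips of the shut fingers; the grasp point (between the pads) lies ctrl.grip_point_offset behind it (ctrl.grip_point_offset is the distance from the TCP to the grasp point, in m); z points along the fingers, y is the line along which they close (so a half turn about z gives the same grasp; the last joint's range is limited). The gripper opens to 92 mm and grips with 3 to 60 N. Pads are 20 mm wide; open, the fingers measure 128 mm over their backs; the gripper's body (75 mm by 189 mm) begins 69 mm behind the grasp point.
Start: joints at [1.256, 0.468, -0.012, 1.603, 0.006, 1.071, -0.056], TCP at [0.174, -0.626, 0.188] pointing down, gripper open.
Joint ranges: [-2.53, 2.53], [-0.31, 2.02], [-1.57, 1.55], [0.28, 2.44], [-1.29, 4.43], [0.15, 1.84], [-2.92, 2.92]. Speed limits (rad/s): [2.57, 2.57, 3.14, 3.14, 3.14, 3.14, 3.14].

INTERFACE

Orientations are given as a unit quaternion [x, y, z, w].
In Python, from plant import readout, get_image, get_calibration, workorder, ctrl gives the robot as it stands. The module is installed in compiled form; this text tells all that it offers.
- The arm moves only by the tool step_arm, never from a script. Its argument "deltas" is a list of rows, each a list of 2 entries, a list of its own where there are three numbers: the shift along the tool's x, y, z in m, then the turn, a rotation vector about the tool's x, y, z in rad. A call has exactly 10 rows; each row is the pose to reach, as a shift and turn from the pose commanded when the call began, along the tool's axes at that moment; what a row does not reach only later rows make up. A row lasts 1/10 s, in which the tool goes at most 50 mm and 8.59 degrees, less where a joint would pass 70% of its speed; a pose out of reach is approached as far as the arm can. A call with a gripper value outside its range is refused whole. "hand" is the finger opening in m, from 0 to 0.0919, set as the call begins (left out, the last holds). The fingers move at their own pace and stop on an object; "grip_force" is the grip in N (left out, the last holds). Time passes only in rows, so rows that repeat a pose let the fingers close, or fill a call up. It gives the time, the measured TCP pose, the force, the opening and the grip force at its end, in the units of the state.
- readout.state(): the state, without advancing time (a new reading comes with each control period).
- get_image(name): name is "side" or "top"; returns the picture (384x512x3 uint8, red, green, blue); there is no depth.
- get_calibration(name): a dict with "intrinsics" (3x3 intrinsics, pixels), "k1" (the pictures are not rectified: a ray, as slopes to the right and down, at radius r is drawn at 1 + k1 r^2 times it, then the intrinsics apply), "eye" and "orientation" of the camera in the world. Camera axes: x right, y up, looking along -z (the intrinsics and any distortion apply to the point x, -y, -z); pixel columns grow to the right and rows downward; lengths in m; the calibration is good to about 2 mm. A picture is of the moment at which its call begins. get_calibration takes no time and is no camera call.
- workorder.sign_off(): hands the job in; it is judged then, once.
The state is a dict: "clock": time; "joints": joint angles; "joint_velocities": joint speeds; "effort": joint torques, N m; "ee_pos": TCP position; "eef_rot": TCP orientation; "force": force on the tool from outside, world axes, zero at the start; "ft_torque": the same for the moment, N m; "finger_gap": finger opening in m; "grasp_force": force on a finger pad.
Only numpy, scipy, OpenCV 4.12 (cv2) and the standard library are available. Lean on these libraries where they do the work, as an engineer would, in place of code of your own. Each camera call takes 0.05 s, during which the arm holds its last target. There are 200 camera calls.

TASK

Set up the marking fixture for the steel cup: the narrow locating disc that fits it sits at the rear of the wooden rack, too close behind the two wide discs to be taken, so first stand both wide discs upright in the low rubber-lined tray, then seat the narrow disc in the recess of the round fixture plate. Put the two wide discs back in the rack, each in the pocket it came from, and place the cup, mouth down as it stands, over the narrow disc so that its rim rests on the disc's flange. Let go of everything and leave the plug gauge behind the rack standing where it is.

Things in the scene. Friction and masses are not known exactly. Their poses are not given: they have to be found in the camera images.
- rack: fixed wooden board 114 (x) x 200 (y) x 14 mm, origin under its centre; +x is its rear, closed by an aluminium rail 50 mm high at x = 57 mm. Round pockets 64 mm wide, floor 8 mm above the worktop, centred at (13, 0) mm: the narrow disc, and at (-19, 62) and (-19, -62) mm: the wide discs, either way round. Left of it the laser head hangs 0.45 m over the worktop; the cross stage is 0.28 m high
- narrow_disc: loose aluminium locating disc, 0.25 kg, the one that fits the cup: flange 60 mm across and 12 mm high with a 4 mm bevel at its foot, on it a boss 50 mm across up to 42 mm over all, 4 mm chamfer, small dark centre hole. Origin at the centre of its underside, z up. Grasp across the boss; in the rack fingers have room only along the rack's y, when both wide discs are away
- solid_disc: loose aluminium disc, 0.3 kg: straight cylinder 58 mm across and 42 mm high with a 4 mm bevel at its foot and a dark band round it; flat closed top with a dark screw at the centre and four small dark holes. Origin at the centre of its underside, z up. In the rack grasp it across, fingers closing along the rack's x
- bored_disc: loose aluminium disc, 0.22 kg, same outline as the solid disc (58 mm across, 42 mm high, 4 mm bevel at its foot, dark band) but with a wide round bore 40 mm across and 24 mm deep open at the top. Origin at the centre of its underside, z up. In the rack grasp it across, fingers closing along the rack's x
- cup: loose turned steel cup, 0.12 kg, 62 mm across and 51 mm high, standing mouth down on the worktop, closed flat base on top; wall 2 mm, mouth at least 54 mm clear, 48 mm deep inside. Its origin is the centre of its closed base, which is on top, and its own z axis points down
- fixture: fixed round steel fixture plate, 104 mm across at the foot and 92 mm at the top, 14 mm high, three small screws in the rim, with a round recess at its centre 66 mm wide and 6 mm deep. Origin at the centre of its underside
- fixture_seat (a point): centre of the floor of the fixture plate's recess, 8 mm above the worktop: where the underside of the narrow disc belongs
- tray: fixed low steel tray, 150 (x) x 80 (y) x 12 mm high, walls 3 mm, black rubber liner whose top is 5 mm above the worktop; room for two discs side by side along its x. Origin at the centre of its underside
- plug_gauge: bystander: ground steel plug gauge standing on end, 24 mm across, 63 mm high, behind the rack; origin at the centre of its underside. Leave it alone
Mind the look-alikes: they are no part of the job. Leave any orange look-alike of the narrow_disc alone.

How it is judged:
By the outcome, as a careful person would: the job done as asked, in the order asked, and still so for the second after the job is handed in, with the robot touching nothing.
It also fails if it takes over 136 s, if anything falls off the work surface, if the arm or the gripper's body presses on something with over 40 N, if the wrist force passes 120 N, or if a joint passes its speed limit or range.

## Working session

There is one attempt and no reset: what is moved stays moved. The work goes in short steps, Python scripts to look and compute and a tool call to move; the robot and the scene stay as the last step left them, time stands still between calls to the robot, and variables do not carry over. Pictures are saved under pics/ and viewed, at most 14 in all, crops included, and the job is handed in when it is done.

Besides the shell and the picture viewer there is one more tool, called after "Call:" as name(argument=value, ...) on one line, values as JSON. step_arm: Moves the arm, as the interface text tells. Its arguments: {"type":"object","properties":{"deltas":{"type":"array","items":{"type":"array"}},"hand":{"type":"number"},"grip_force":{"type":"number"}},"required":["deltas"]}

```bash
mkdir -p pics; cat > h.py <<'E'
import numpy as np, cv2
from scipy.spatial.transform import Rotation as R
from plant import readout, get_image, get_calibration, workorder, ctrl
def snap(cam,name,crop=None,scale=1):
    im=get_image(cam); cv2.imwrite('pics/full_'+name+'.png',im[...,::-1])
    if crop: x0,y0,x1,y1=crop; im=im[y0:y1,x0:x1]
    if scale!=1: im=cv2.resize(im,None,fx=scale,fy=scale,interpolation=cv2.INTER_CUBIC)
    cv2.imwrite('pics/'+name+'.png',im[...,::-1]); return im
def rot(c):
    o=np.array(c['orientation'],float); return o if o.shape==(3,3) else R.from_quat(o).as_matrix()
def p2w(cam,u,v,z):
    c=get_calibration(cam);K=np.array(c['intrinsics']);d=np.array([(u-K[0,2])/K[0,0],(v-K[1,2])/K[1,1]])
    s=d.copy()
    for _ in range(30): s=d/(1+c['k1']*(s@s))
    r=rot(c)@np.array([s[0],-s[1],-1]); e=np.array(c['eye']); return e+r*(z-e[2])/r[2]
def w2p(cam,P):
    c=get_calibration(cam);K=np.array(c['intrinsics']);q=rot(c).T@(np.array(P,float)-np.array(c['eye']))
    s=np.array([q[0],-q[1]])/-q[2]; s=s*(1+c['k1']*(s@s)); return K[0,0]*s[0]+K[0,2],K[1,1]*s[1]+K[1,2]
E
python3 - <<'E'
from h import *
for c in('top','side'):
    k=get_calibration(c);print(c,k); snap(c,c+'0',None,1.5)
print(readout.state()); print(ctrl.grip_point_offset)
E
```

```text
top {'intrinsics': array([[346.57384775,   0.        , 257.78009978],
       [  0.        , 346.57384775, 189.71384817],
       [  0.        ,   0.        ,   1.        ]]), 'k1': -0.04375531319249439, 'eye': array([0.45959169, 0.02295994, 0.9007914 ]), 'orientation': array([-0.07986268,  0.05525339,  0.70533385, -0.70219169])}
side {'intrinsics': array([[485.02918566,   0.        , 257.16284285],
       [  0.        , 485.02918566, 194.32812163],
       [  0.        ,   0.        ,   1.        ]]), 'k1': 0.016316857581545687, 'eye': array([ 0.4834987 , -0.96075103,  0.79763662]), 'orientation': array([ 0.45595212, -0.02934609, -0.04309675,  0.88847574])}
{'clock': 0.1, 'joints': array([ 1.25601866,  0.46829914, -0.01158659,  1.60353693,  0.00605457,
        1.07142644, -0.05633484]), 'joint_velocities': array([ 0.00141839, -0.00107135,  0.00019508, -0.00236235,  0.00056871,
       -0.00154425, -0.00084218]), 'effort': array([ 1.13652080e-03, -5.21649384e+01, -1.24164869e-02, -2.44367391e+01,
       -5.67507406e-02,  1.39931019e-02,  7.09595020e-05]), 'ee_pos': array([ 0.17423745, -0.62560809,  0.18752692]), 'eef_rot': array([ 9.90786912e-01,  1.35427565e-01, -1.95790256e-04, -7.94903629e-04]), 'force': array([-0.23365084,  0.76704773,  1.03329219]), 'ft_torque': array([ 0.06956363,  0.00875568, -0.0092758 ]), 'grasp_force': 0.0, 'finger_gap': 0.09159508142057896}
0.0187
```

View pics/top0.png

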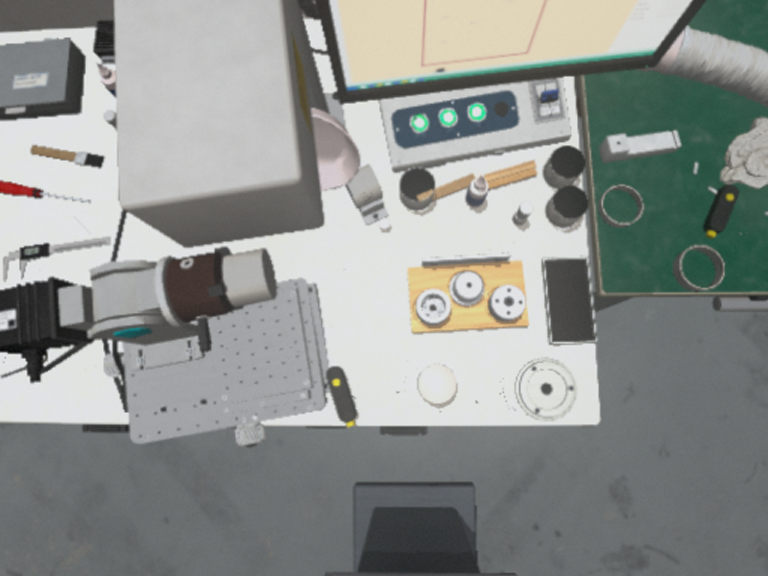

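View pics/side0.png

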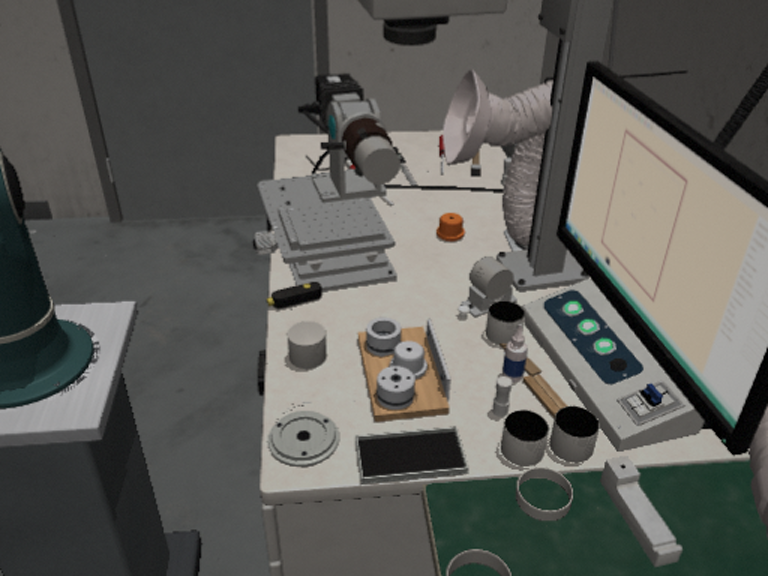

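```bash
python3 - <<'E'
from h import *
def t(u,v,z): return np.round(p2w('top',u/1.5,v/1.5,z),4)
def s(u,v,z): return np.round(p2w('side',u/1.5,v/1.5,z),4)
for n,a,b,z in [('bored',(433,304),(382,327),.05),('narrow',(468,286),(409,350),.05),('solid',(508,302),(396,380),.05),('cup',(437,382),(307,332),.051),('fix',(546,389),(303,436),.012),]:
    print(n,t(*a,z),s(*b,z))
print('rack',[t(*p,.014) for p in [(409,268),(524,262),(528,327),(411,332)]])
print('tray',[t(*p,.012) for p in [(542,259),(588,257),(597,342),(549,345)]],[s(*p,.012) for p in [(357,436),(463,428),(468,472),(360,481)]])
a=cv2.imread('pics/full_top0.png')[165:290,260:408];cv2.imwrite('pics/topc.png',cv2.resize(a,None,fx=4.7,fy=4.7,interpolation=cv2.INTER_CUBIC))
a=cv2.imread('pics/full_side0.png')[205:325,170:325];cv2.imwrite('pics/sidec.png',cv2.resize(a,None,fx=5,fy=5,interpolation=cv2.INTER_CUBIC))
E
```

```text
bored [ 0.5913 -0.0239  0.05  ] [ 0.5843 -0.0237  0.05  ]
narrow [ 0.6211 -0.0824  0.05  ] [ 0.6212 -0.0858  0.05  ]
solid [ 0.5937 -0.1474  0.05  ] [ 0.5926 -0.1533  0.05  ]
cup [ 0.4644 -0.0281  0.051 ] [ 0.461  -0.0273  0.051 ]
fix [ 0.4523 -0.212   0.012 ] [ 0.4503 -0.2184  0.012 ]
rack [array([0.6607, 0.0148, 0.014 ]), array([ 0.6697, -0.1856,  0.014 ]), array([ 0.5561, -0.1866,  0.014 ]), array([0.5488, 0.0124, 0.014 ])]
tray [array([ 0.6753, -0.2177,  0.012 ]), array([ 0.6783, -0.2983,  0.012 ]), array([ 0.53  , -0.3027,  0.012 ]), array([ 0.5255, -0.2211,  0.012 ])] [array([ 0.5281, -0.2256,  0.012 ]), array([ 0.6845, -0.224 ,  0.012 ]), array([ 0.6757, -0.3059,  0.012 ]), array([ 0.5264, -0.3077,  0.012 ])]
```

View pics/topc.png

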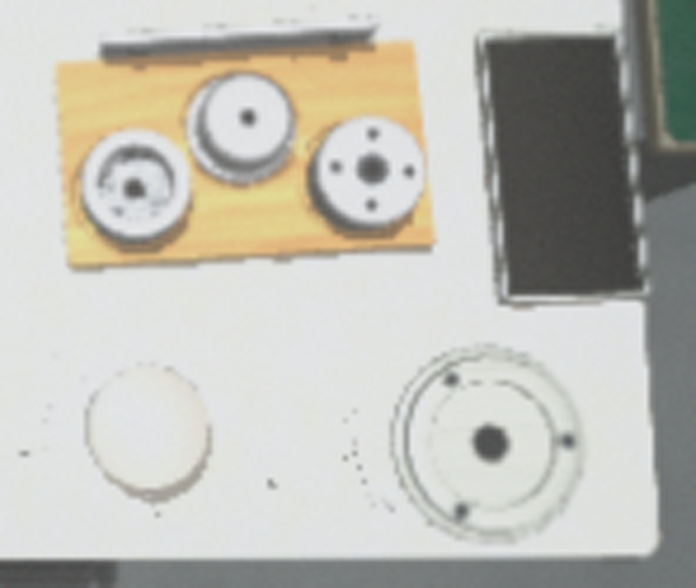

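View pics/sidec.png

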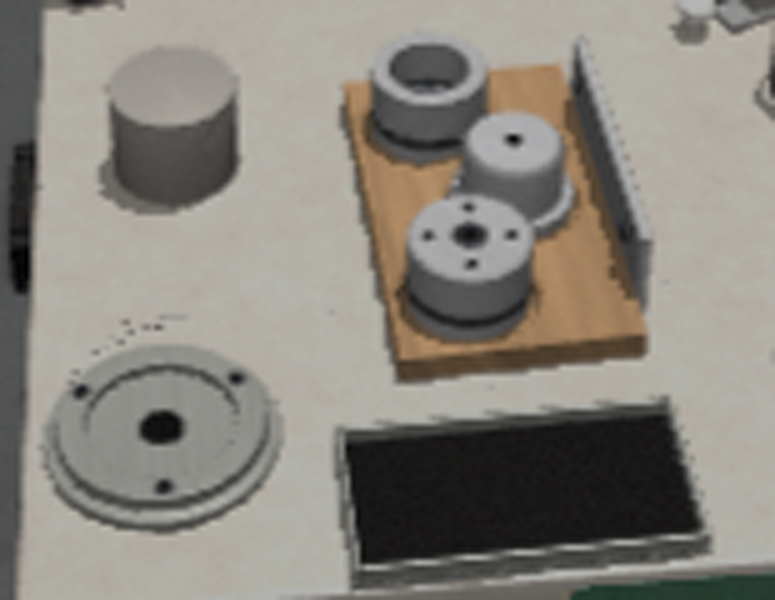

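```bash
python3 - <<'E'
from h import *
from scipy.optimize import least_squares
T=lambda x,y:((x+.5)/4.7-.5+260,(y+.5)/4.7-.5+165)
S=lambda x,y:((x+.5)/5-.5+170,(y+.5)/5-.5+205)
c4=lambda a,b:[(a,b),(a,-b),(-a,-b),(-a,b)]
tr=[p2w('top',*T(*p),.014)[:2] for p in [(55,63),(413,41),(434,246),(70,266)]]
sr=[p2w('side',*S(*p),.014)[:2] for p in [(345,86),(562,66),(646,337),(396,362)]]; sr=[sr[1],sr[2],sr[3],sr[0]]
tt=[p2w('top',*T(*p),.012)[:2] for p in [(475,36),(614,34),(648,292),(503,302)]]
st=[p2w('side',*S(*p),.012)[:2] for p in [(337,432),(668,402),(709,540),(353,575)]]; st=[st[1],st[2],st[3],st[0]]
def fit(m,P):
    m=np.array(m);P=np.array(P)
    f=lambda q:((R.from_euler('z',q[2]).as_matrix()[:2,:2]@m.T).T+q[:2]-P).ravel()
    r=least_squares(f,[*P.mean(0),0]);return np.round(r.x,4),round(float(np.sqrt(np.mean(r.fun**2))),4)
for n,P in(('top',tr),('side',sr)): print('rack',n,fit(c4(.057,.1),P))
for n,P in(('top',tt),('side',st)): print('tray',n,fit(c4(.075,.04),P))
for n,a,b,z in [('bored',(135,183),(430,67),.05),('narrow',(248,117),(514,140),.05),('solid',(372,169),(469.7,235),.05),('cup',(148,425),(173,86),.051),('fixscrews',(493.3,443.7),(160.3,418.3),.014),('fixhole',(491,442),(160,427),.008)]:
    print(n,p2w('top',*T(*a),z)[:2].round(4),p2w('side',*S(*b),z)[:2].round(4))
s=readout.state();print(R.from_quat(s['eef_rot']).as_matrix().round(3))
E
```

```text
rack top (array([ 0.611 , -0.0845,  0.0529]), 0.0006)
rack side (array([ 0.6078, -0.0866,  0.0469]), 0.0005)
tray top (array([ 0.6037, -0.2585,  0.0469]), 0.0018)
tray side (array([ 0.6003, -0.2634,  0.0294]), 0.001)
bored [ 0.5891 -0.023 ] [ 0.5866 -0.0239]
narrow [ 0.624  -0.0834] [ 0.6209 -0.0831]
solid [ 0.5957 -0.1477] [ 0.5922 -0.1475]
cup [ 0.4636 -0.0275] [ 0.4599 -0.029 ]
fixscrews [ 0.4531 -0.2129] [ 0.4498 -0.2131]
fixhole [ 0.4539 -0.2133] [ 0.4493 -0.2125]
[[ 0.963  0.268 -0.001]
 [ 0.268 -0.963  0.002]
 [-0.    -0.002 -1.   ]]
```

```bash
cat >> h.py <<'E'
def plan(*wps):
    """world targets (x,y,z,psi[,n]) as deltas from the current pose; n rows each"""
    s=readout.state();M=R.from_quat(s['eef_rot']);p=s['ee_pos']
    print('t %.2f'%s['clock'],'pos',p.round(4),'psi %.3f'%np.arctan2(M.as_matrix()[1,0],M.as_matrix()[0,0]),'gap %.4f'%s['finger_gap'],'F',s['force'].round(1))
    for x,y,z,a in wps:
        G=R.from_matrix([[np.cos(a),np.sin(a),0],[np.sin(a),-np.cos(a),0],[0,0,-1]])
        print((M.inv().apply(np.array([x,y,z])-p)).round(4).tolist(),(M.inv()*G).as_rotvec().round(3).tolist())
E
python3 -c "
from h import *
plan((.594,-.148,.19,1.62))"
```

```text
t 0.10 pos [ 0.1742 -0.6256  0.1875] psi 0.272 gap 0.0916 F [-0.2  0.8  1. ]
[0.5325, -0.3474, -0.002] [-0.001, -0.001, -1.348]
```

Call:
step_arm(deltas=[[[0.02, -0.013, 0], [0, 0, -0.05]], [[0.05, -0.033, 0], [0, 0, -0.13]], [[0.09, -0.059, 0], [0, 0, -0.23]], [[0.13, -0.085, 0], [0, 0, -0.33]], [[0.17, -0.111, 0], [0, 0, -0.43]], [[0.21, -0.137, 0], [0, 0, -0.53]], [[0.25, -0.163, 0], [0, 0, -0.63]], [[0.29, -0.189, 0], [0, 0, -0.73]], [[0.33, -0.215, 0], [0, 0, -0.83]], [[0.36, -0.235, 0], [0, 0, -0.91]]], hand=0.09, grip_force=30)

```text
clock: 1.1
ee_pos: [0.4598, -0.3002, 0.1883]
eef_rot: [0.829, 0.56, 0.0, -0.0]
force: [0.3, -0.8, 0.3]
finger_gap: 0.0898
grasp_force: 0.0
```

```bash
python3 -c "
from h import *
plan((.594,-.148,.15,1.62))"
```

```text
t 1.10 pos [ 0.4598 -0.3002  0.1883] psi 1.188 gap 0.0898 F [ 0.3 -0.8  0.3]
[0.1913, 0.0676, 0.0385] [0.0, -0.001, -0.432]
```

Call:
step_arm(deltas=[[[0.02, 0.007, 0], [0, 0, -0.05]], [[0.05, 0.018, 0], [0, 0, -0.13]], [[0.09, 0.032, 0], [0, 0, -0.23]], [[0.13, 0.046, 0.01], [0, 0, -0.33]], [[0.16, 0.057, 0.02], [0, 0, -0.38]], [[0.18, 0.064, 0.03], [0, 0, -0.43]], [[0.191, 0.068, 0.038], [0, 0, -0.432]], [[0.191, 0.068, 0.038], [0, 0, -0.432]], [[0.191, 0.068, 0.038], [0, 0, -0.432]], [[0.191, 0.068, 0.038], [0, 0, -0.432]]])

```text
clock: 2.1
ee_pos: [0.593, -0.1543, 0.1508]
eef_rot: [0.693, 0.721, -0.0, 0.0]
force: [-0.2, 0.0, 0.5]
finger_gap: 0.0901
grasp_force: 0.0
```

```bash
python3 - <<'E'
from h import *
plan((.594,-.148,.024,1.62))
a=snap('side','s1',(225,150,305,290),4.2);
b=snap('top','t1',(290,150,390,250),5)
print(w2p('side',readout.state()['ee_pos']),w2p('top',readout.state()['ee_pos']))
c=np.hstack([a,cv2.resize(b,(336*0+420,588))]);cv2.imwrite('pics/c1.png',c[...,::-1])
E
```

```text
t 2.10 pos [ 0.593  -0.1543  0.1508] psi 1.611 gap 0.0901 F [-0.2  0.   0.5]
[0.0064, 0.0013, 0.1267] [-0.0, 0.001, -0.009]
(np.float64(265.302446719473), np.float64(218.46753527702606)) (np.float64(350.59910300557965), np.float64(194.28341030628073))
```

View pics/c1.png

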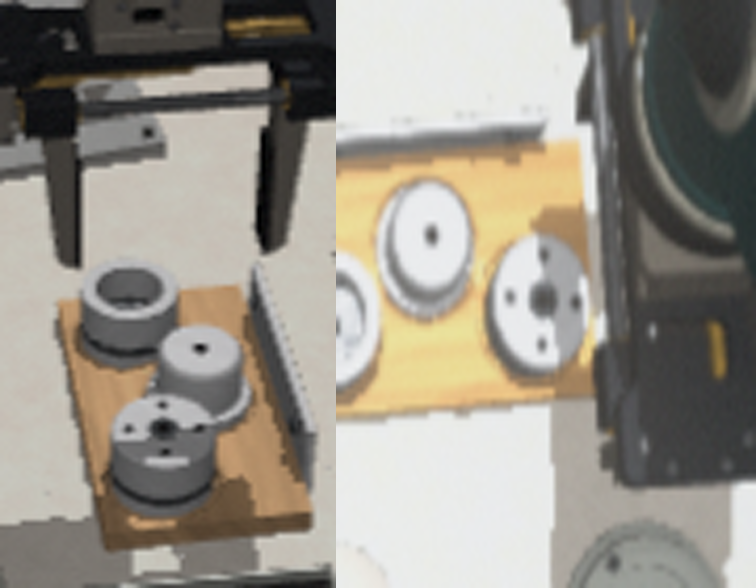

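Call:
step_arm(deltas=[[[0.006, 0, 0.01], [0, 0, -0.009]], [[0.006, 0, 0.03], [0, 0, -0.009]], [[0.006, 0, 0.05], [0, 0, -0.009]], [[0.006, 0, 0.07], [0, 0, -0.009]], [[0.006, 0, 0.09], [0, 0, -0.009]], [[0.006, 0, 0.107], [0, 0, -0.009]], [[0.006, 0, 0.12], [0, 0, -0.009]], [[0.006, 0, 0.128], [0, 0, -0.009]], [[0.006, 0, 0.131], [0, 0, -0.009]], [[0.006, 0, 0.131], [0, 0, -0.009]]])

```text
clock: 3.2
ee_pos: [0.5934, -0.1462, 0.0193]
eef_rot: [0.688, 0.725, 0.0, 0.0]
force: [-0.2, -0.1, -0.3]
finger_gap: 0.09
grasp_force: 0.0
```

Call:
step_arm(deltas=[[[0, 0, 0], [0, 0, 0]], [[0, 0, 0], [0, 0, 0]], [[0, 0, 0], [0, 0, 0]], [[0, 0, 0], [0, 0, 0]], [[0, 0, 0], [0, 0, 0]], [[0, 0, 0], [0, 0, 0]], [[0, 0, 0], [0, 0, 0]], [[0, 0, 0], [0, 0, 0]], [[0, 0, 0], [0, 0, 0]], [[0, 0, 0], [0, 0, 0]]], hand=0.04, grip_force=25)

```text
clock: 4.2
ee_pos: [0.5934, -0.1463, 0.0196]
eef_rot: [0.689, 0.725, 0.0, 0.0]
force: [-1.8, -0.4, 4.8]
finger_gap: 0.0566
grasp_force: 25.0
```

```bash
python3 - <<'E'
from h import *
plan((.593,-.148,.09,1.62))
a=snap('side','s2',(215,190,325,300),5)
E
```

```text
t 4.20 pos [ 0.5934 -0.1463  0.0196] psi 1.623 gap 0.0566 F [-1.8 -0.4  4.8]
[-0.0017, -0.0005, -0.0704] [0.0, 0.0, 0.003]
```

View pics/s2.png

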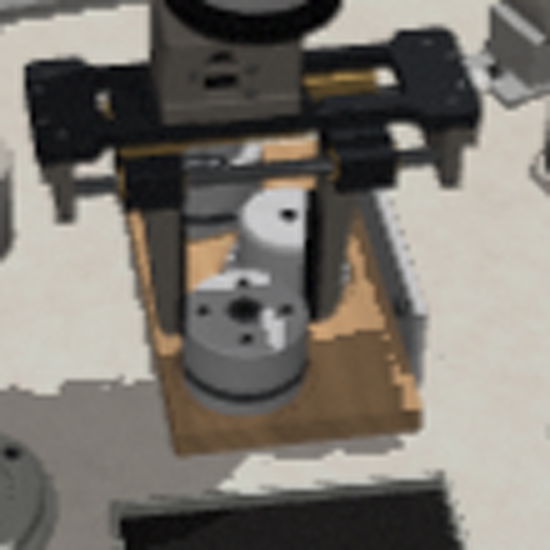

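```bash
python3 - <<'E'
from h import *
S=lambda x,y:((x+.5)/5-.5+215,(y+.5)/5-.5+190)
for z in(.02,.03,.04):print(z,[p2w('side',*S(*p),z).round(3) for p in[(175,337),(325,322)]])
print('solid',p2w('side',*S(245,310),.05))
E
```

```text
0.02 [array([ 0.562, -0.13 ,  0.02 ]), array([ 0.633, -0.127,  0.02 ])]
0.03 [array([ 0.561, -0.141,  0.03 ]), array([ 0.631, -0.137,  0.03 ])]
0.04 [array([ 0.56 , -0.152,  0.04 ]), array([ 0.629, -0.148,  0.04 ])]
solid [ 0.59236129 -0.14752094  0.05      ]
```

```bash
python3 - <<'E'
from h import *
f=lambda P:tuple(np.round((np.array(w2p('side',P))-[215,190])*5+2,0))
for z in(.107,.13):
  for y in(-.184,-.146,-.109):
    print(z,y,[f((x,y,z)) for x in(.499,.688)])
for z in(.02,.035,.044):
  print('tip near edge',z,[f((.5934+d,-.1563,z)) for d in(-.029,.029,-.047,.047)])
for y in(-.156,-.136):print('fingertop',[f((.5934+d,y,.107)) for d in(-.029,.029,-.047,.047)])
E
python3 -c "
import cv2;a=cv2.imread('pics/full_side0.png')
b=cv2.imread('pics/full_s2.png')[100:300,170:370];cv2.imwrite('pics/s2b.png',cv2.resize(b,(600,600)))"
```

```text
0.107 -0.184 [(np.float64(39.0), np.float64(282.0)), (np.float64(477.0), np.float64(256.0))]
0.107 -0.146 [(np.float64(35.0), np.float64(224.0)), (np.float64(461.0), np.float64(199.0))]
0.107 -0.109 [(np.float64(32.0), np.float64(170.0)), (np.float64(446.0), np.float64(148.0))]
0.13 -0.184 [(np.float64(38.0), np.float64(240.0)), (np.float64(481.0), np.float64(215.0))]
0.13 -0.146 [(np.float64(34.0), np.float64(183.0)), (np.float64(465.0), np.float64(159.0))]
0.13 -0.109 [(np.float64(30.0), np.float64(130.0)), (np.float64(449.0), np.float64(108.0))]
tip near edge 0.02 [(np.float64(185.0), np.float64(375.0)), (np.float64(311.0), np.float64(368.0)), (np.float64(146.0), np.float64(378.0)), (np.float64(349.0), np.float64(365.0))]
tip near edge 0.035 [(np.float64(185.0), np.float64(351.0)), (np.float64(312.0), np.float64(344.0)), (np.float64(146.0), np.float64(354.0)), (np.float64(351.0), np.float64(341.0))]
tip near edge 0.044 [(np.float64(185.0), np.float64(337.0)), (np.float64(313.0), np.float64(329.0)), (np.float64(146.0), np.float64(339.0)), (np.float64(352.0), np.float64(326.0))]
fingertop [(np.float64(186.0), np.float64(230.0)), (np.float64(318.0), np.float64(222.0)), (np.float64(145.0), np.float64(232.0)), (np.float64(358.0), np.float64(220.0))]
fingertop [(np.float64(182.0), np.float64(201.0)), (np.float64(312.0), np.float64(193.0)), (np.float64(142.0), np.float64(203.0)), (np.float64(352.0), np.float64(191.0))]
```

View pics/s2b.png

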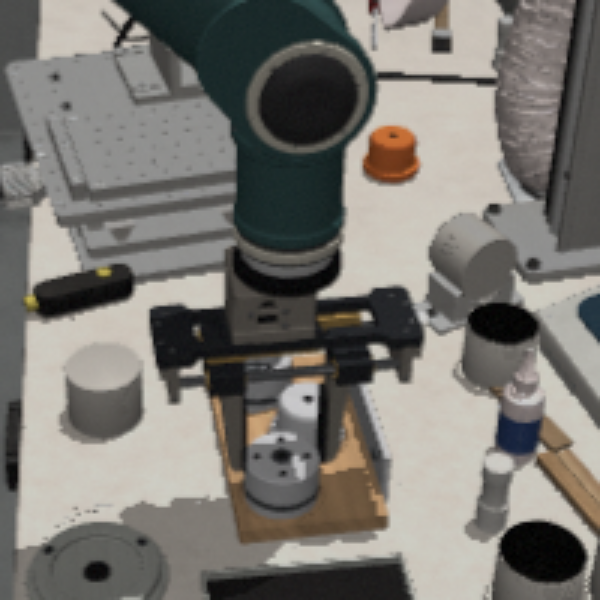

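```bash
python3 - <<'E'
from h import *
g=lambda P:(lambda u,v:(round((u-290)*4.2+336),round((v-150)*5.88)))(*w2p('top',P))
for z in(.238,.26,.28,.3):
  print(z,[g((x,y,z)) for y in(-.117,-.154,-.191) for x in(.499,.688)])
E
```

```text
0.238 [(563, 502), (544, -59), (645, 501), (622, -60), (728, 500), (700, -61)]
0.26 [(573, 497), (553, -81), (659, 497), (634, -82), (744, 496), (714, -83)]
0.28 [(584, 493), (562, -103), (672, 492), (645, -104), (759, 491), (728, -105)]
0.3 [(595, 489), (571, -125), (685, 488), (657, -127), (776, 487), (743, -128)]
```

Call:
step_arm(deltas=[[[0, 0, 0], [0, 0, 0]], [[0, 0, 0], [0, 0, 0]], [[0, 0, 0], [0, 0, 0]], [[-0.002, 0, 0.001], [0, 0, 0]], [[-0.002, 0, 0.002], [0, 0, 0]], [[-0.002, 0, 0.003], [0, 0, 0]], [[-0.002, 0, 0.003], [0, 0, 0]], [[-0.002, 0, 0.0035], [0, 0, 0]], [[-0.002, 0, 0.004], [0, 0, 0]], [[-0.002, 0, 0.004], [0, 0, 0]]], hand=0.08)

```text
clock: 5.25
ee_pos: [0.5933, -0.1482, 0.0153]
eef_rot: [0.689, 0.725, -0.0, -0.0]
force: [0.3, -0.4, -0.9]
finger_gap: 0.0799
grasp_force: 0.0
```

Call:
step_arm(deltas=[[[0, 0, 0.0002], [0, 0, 0]], [[0, 0, 0.0004], [0, 0, 0]], [[0, 0, 0.0006], [0, 0, 0]], [[0, 0, 0.0008], [0, 0, 0]], [[0, 0, 0.001], [0, 0, 0]], [[0, 0, 0.0012], [0, 0, 0]], [[0, 0, 0.0014], [0, 0, 0]], [[0, 0, 0.0016], [0, 0, 0]], [[0, 0, 0.0018], [0, 0, 0]], [[0, 0, 0.002], [0, 0, 0]]])

```text
clock: 6.25
ee_pos: [0.5934, -0.1482, 0.0133]
eef_rot: [0.688, 0.725, -0.0, 0.0]
force: [0.1, -0.2, -0.5]
finger_gap: 0.0801
grasp_force: 0.0
```

No contact yet at a reported 13.3 mm; continuing down gently.

Call:
step_arm(deltas=[[[0, 0, 0.0002], [0, 0, 0]], [[0, 0, 0.0005], [0, 0, 0]], [[0, 0, 0.0008], [0, 0, 0]], [[0, 0, 0.001], [0, 0, 0]], [[0, 0, 0.0013], [0, 0, 0]], [[0, 0, 0.0016], [0, 0, 0]], [[0, 0, 0.0019], [0, 0, 0]], [[0, 0, 0.0022], [0, 0, 0]], [[0, 0, 0.0024], [0, 0, 0]], [[0, 0, 0.0025], [0, 0, 0]]])

```text
clock: 7.25
ee_pos: [0.5934, -0.1482, 0.0108]
eef_rot: [0.689, 0.725, -0.0, -0.0]
force: [0.3, 0.0, 0.3]
finger_gap: 0.08
grasp_force: 0.0
```

Call:
step_arm(deltas=[[[0, 0, 0.0002], [0, 0, 0]], [[0, 0, 0.0005], [0, 0, 0]], [[0, 0, 0.0008], [0, 0, 0]], [[0, 0, 0.001], [0, 0, 0]], [[0, 0, 0.0013], [0, 0, 0]], [[0, 0, 0.0016], [0, 0, 0]], [[0, 0, 0.0019], [0, 0, 0]], [[0, 0, 0.0022], [0, 0, 0]], [[0, 0, 0.0024], [0, 0, 0]], [[0, 0, 0.0025], [0, 0, 0]]])

```text
clock: 8.25
ee_pos: [0.5934, -0.1483, 0.0083]
eef_rot: [0.689, 0.725, -0.0, 0.0]
force: [-0.2, 0.1, 0.2]
finger_gap: 0.08
grasp_force: 0.0
```

Call:
step_arm(deltas=[[[0, 0, 0.0003], [0, 0, 0]], [[0, 0, 0.0006], [0, 0, 0]], [[0, 0, 0.0009], [0, 0, 0]], [[0, 0, 0.0012], [0, 0, 0]], [[0, 0, 0.0015], [0, 0, 0]], [[0, 0, 0.0018], [0, 0, 0]], [[0, 0, 0.0021], [0, 0, 0]], [[0, 0, 0.0024], [0, 0, 0]], [[0, 0, 0.0027], [0, 0, 0]], [[0, 0, 0.003], [0, 0, 0]]])

```text
clock: 9.25
ee_pos: [0.5934, -0.1482, 0.0053]
eef_rot: [0.689, 0.725, -0.0, 0.0]
force: [-0.5, 0.8, -0.1]
finger_gap: 0.0797
grasp_force: 0.0
```

Call:
step_arm(deltas=[[[0, 0, 0.0003], [0, 0, 0]], [[0, 0, 0.0006], [0, 0, 0]], [[0, 0, 0.0009], [0, 0, 0]], [[0, 0, 0.0012], [0, 0, 0]], [[0, 0, 0.0015], [0, 0, 0]], [[0, 0, 0.0018], [0, 0, 0]], [[0, 0, 0.0021], [0, 0, 0]], [[0, 0, 0.0024], [0, 0, 0]], [[0, 0, 0.0027], [0, 0, 0]], [[0, 0, 0.003], [0, 0, 0]]])

```text
clock: 10.25
ee_pos: [0.5934, -0.1482, 0.0023]
eef_rot: [0.689, 0.725, -0.0, -0.0]
force: [0.1, -0.5, -0.7]
finger_gap: 0.0802
grasp_force: 0.0
```

```bash
python3 - <<'E'
from h import *
plan((.593,-.148,.09,1.62))
a=snap('side','s3',(215,200,325,300),6)
b=[w2p('side',(.5934+d,-.1583,z)) for d in(-.04,.04) for z in(.014,.002+.018,.002+.024)]
print([((u-215)*6,(v-200)*6) for u,v in b])
E
```

```text
t 10.25 pos [ 0.5934 -0.1482  0.0023] psi 1.623 gap 0.0802 F [ 0.1 -0.5 -0.7]
[0.0003, -0.0004, -0.0877] [-0.0, 0.0, 0.003]
[(np.float64(191.4685081177184), np.float64(405.11356421914684)), (np.float64(191.47819417441434), np.float64(393.67244708948)), (np.float64(191.48791000015035), np.float64(382.15954187072725)), (np.float64(399.0064340897874), np.float64(391.86988665691115)), (np.float64(399.66288864680143), np.float64(380.4627989621988)), (np.float64(400.32352280958537), np.float64(368.9845823124497))]
```

View pics/s3.png

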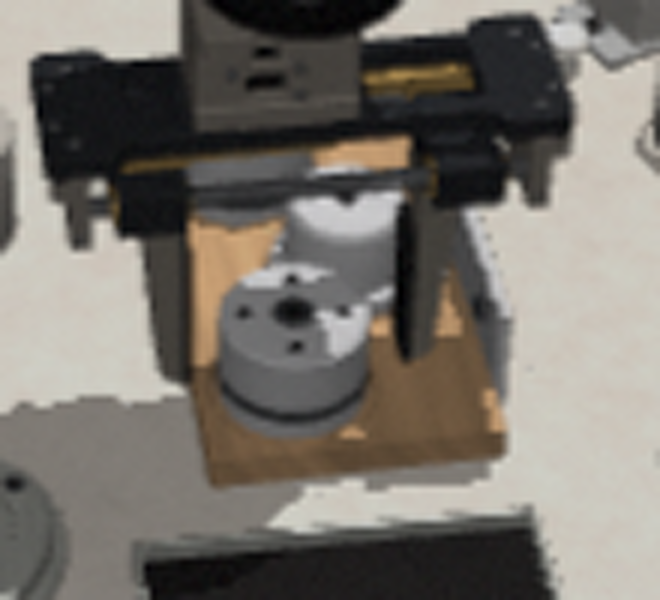

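Call:
step_arm(deltas=[[[0, 0, 0], [0, 0, 0]], [[0, 0, 0], [0, 0, 0]], [[0, 0, 0], [0, 0, 0]], [[0, 0, 0], [0, 0, 0]], [[0, 0, 0], [0, 0, 0]], [[0, 0, 0], [0, 0, 0]], [[0, 0, -0.003], [0, 0, 0]], [[0, 0, -0.009], [0, 0, 0]], [[0, 0, -0.016], [0, 0, 0]], [[0, 0, -0.025], [0, 0, 0]]], hand=0.04, grip_force=30)

```text
clock: 11.3
ee_pos: [0.5931, -0.1482, 0.0278]
eef_rot: [0.689, 0.725, -0.0, -0.0]
force: [-0.3, 0.5, -3.4]
finger_gap: 0.0574
grasp_force: 30.0
```

```bash
python3 - <<'E'
from h import *
# tray yaw .04, far slot
c=np.array([.602,-.261]);y=.04
for d in(.036,-.036):print(c+d*np.array([np.cos(y),np.sin(y)]))
plan((.593,-.148,.09,1.62),(.638,-.2595,.10,.04))
E
```

```text
[ 0.6379712  -0.25956038]
[ 0.5660288  -0.26243962]
t 11.30 pos [ 0.5931 -0.1482  0.0278] psi 1.623 gap 0.0574 F [-0.3  0.5 -3.4]
[0.0002, -0.0001, -0.0622] [-0.001, -0.0, 0.003]
[-0.1135, 0.039, -0.0723] [-0.001, 0.0, 1.583]
```

Call:
step_arm(deltas=[[[0, 0, -0.015], [0, 0, 0.03]], [[0, 0, -0.035], [0, 0, 0.12]], [[0, 0, -0.05], [0, 0, 0.24]], [[-0.01, 0.003, -0.06], [0, 0, 0.37]], [[-0.03, 0.01, -0.065], [0, 0, 0.5]], [[-0.05, 0.017, -0.07], [0, 0, 0.63]], [[-0.07, 0.024, -0.072], [0, 0, 0.76]], [[-0.09, 0.031, -0.072], [0, 0, 0.89]], [[-0.105, 0.036, -0.072], [0, 0, 1.02]], [[-0.113, 0.039, -0.072], [0, 0, 1.15]]])

```text
clock: 12.3
ee_pos: [0.6386, -0.2609, 0.1006]
eef_rot: [0.973, 0.23, 0.001, 0.0]
force: [-0.2, 1.2, -3.9]
finger_gap: 0.0573
grasp_force: 30.0
```

Call:
step_arm(deltas=[[[0, 0, 0], [0, 0, 0.12]], [[0, 0, 0], [0, 0, 0.23]], [[0, 0, 0], [0, 0, 0.33]], [[0, 0, 0], [0, 0, 0.4]], [[0, 0, 0], [0, 0, 0.43]], [[0, 0, 0], [0, 0, 0.433]], [[0, 0, 0], [0, 0, 0.433]], [[0, 0, 0], [0, 0, 0.433]], [[0, 0, 0], [0, 0, 0.433]], [[0, 0, 0], [0, 0, 0.433]]])

```text
clock: 13.3
ee_pos: [0.6382, -0.2591, 0.0993]
eef_rot: [1.0, 0.02, -0.0, -0.0]
force: [-0.3, -0.3, -3.9]
finger_gap: 0.0575
grasp_force: 30.0
```

```bash
python3 - <<'E'
from h import *
plan((.638,-.2595,.10,.04))
snap('side','s4',(205,190,345,330),4.2)
p=readout.state()['ee_pos']
# disc top predicted: tip .024 above tcp, tip at 18mm above underside => top = tcp+.024+.024
print([tuple(((np.array(w2p('side',(p[0],p[1]+d,p[2]+z)))-[205,190])*4.2).round(1)) for d,z in((0,.048),(-.029,.048),(.029,.048),(0,.006))])
E
```

```text
t 13.30 pos [ 0.6382 -0.2591  0.0993] psi 0.040 gap 0.0575 F [-0.3 -0.3 -3.9]
[-0.0002, 0.0004, -0.0007] [-0.0, 0.0, -0.0]
[(np.float64(373.9), np.float64(259.3)), (np.float64(384.3), np.float64(302.0)), (np.float64(364.0), np.float64(218.6)), (np.float64(369.0), np.float64(324.0))]
```

View pics/s4.png

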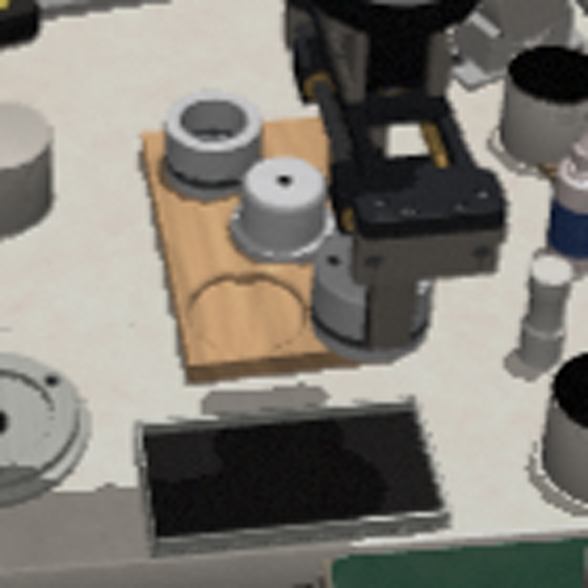

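Call:
step_arm(deltas=[[[0, 0.001, 0.01], [0, 0, 0]], [[0, 0.001, 0.03], [0, 0, 0]], [[0, 0.001, 0.05], [0, 0, 0]], [[0, 0.001, 0.068], [0, 0, 0]], [[0, 0.001, 0.08], [0, 0, 0]], [[0, 0.001, 0.088], [0, 0, 0]], [[0, 0.001, 0.092], [0, 0, 0]], [[0, 0.001, 0.095], [0, 0, 0]], [[0, 0.001, 0.097], [0, 0, 0]], [[0, 0.001, 0.0985], [0, 0, 0]]])

```text
clock: 14.35
ee_pos: [0.6387, -0.2603, 0.0014]
eef_rot: [1.0, 0.02, 0.0, 0.0]
force: [0.3, 0.1, -2.4]
finger_gap: 0.0573
grasp_force: 30.0
```

Call:
step_arm(deltas=[[[0, 0, 0.0003], [0, 0, 0]], [[0, 0, 0.0006], [0, 0, 0]], [[0, 0, 0.0009], [0, 0, 0]], [[0, 0, 0.001], [0, 0, 0]], [[0, 0, 0.001], [0, 0, 0]], [[0, 0, 0.001], [0, 0, 0]], [[0, 0, 0.001], [0, 0, 0]], [[0, 0, 0.001], [0, 0, 0]], [[0, 0, 0.001], [0, 0, 0]], [[0, 0, 0.001], [0, 0, 0]]])

```text
clock: 15.35
ee_pos: [0.6383, -0.2601, -0.0001]
eef_rot: [1.0, 0.02, 0.0, 0.0]
force: [1.1, 1.0, -4.0]
finger_gap: 0.0571
grasp_force: 30.0
```

Call:
step_arm(deltas=[[[0, 0, 0.0002], [0, 0, 0]], [[0, 0, 0.0004], [0, 0, 0]], [[0, 0, 0.0006], [0, 0, 0]], [[0, 0, 0.0008], [0, 0, 0]], [[0, 0, 0.001], [0, 0, 0]], [[0, 0, 0.0012], [0, 0, 0]], [[0, 0, 0.0014], [0, 0, 0]], [[0, 0, 0.0016], [0, 0, 0]], [[0, 0, 0.0018], [0, 0, 0]], [[0, 0, 0.002], [0, 0, 0]]])

```text
clock: 16.35
ee_pos: [0.6383, -0.2601, -0.0006]
eef_rot: [1.0, 0.02, -0.0, 0.0]
force: [-6.0, 1.3, 10.2]
finger_gap: 0.0572
grasp_force: 30.0
```

Call:
step_arm(deltas=[[[0, 0, -0.001], [0, 0, 0]], [[0, 0, -0.001], [0, 0, 0]], [[0, 0, -0.001], [0, 0, 0]], [[0, 0, -0.001], [0, 0, 0]], [[0, 0, -0.001], [0, 0, 0]], [[0, 0, -0.01], [0, 0, 0]], [[0, 0, -0.03], [0, 0, 0]], [[0, 0, -0.055], [0, 0, 0]], [[0, 0, -0.085], [0, 0, 0]], [[0, 0, -0.11], [0, 0, 0]]], hand=0.08)

```text
clock: 17.35
ee_pos: [0.6387, -0.2602, 0.1102]
eef_rot: [1.0, 0.02, 0.001, 0.0]
force: [0.1, -0.7, 0.2]
finger_gap: 0.0801
grasp_force: 0.0
```

```bash
python3 - <<'E'
from h import *
plan((.5872,-.0235,.10,1.62),(.5872,-.0235,.002,1.62))
E
```

```text
t 17.35 pos [ 0.6387 -0.2602  0.1102] psi 0.040 gap 0.0801 F [ 0.1 -0.7  0.2]
[-0.0421, -0.2386, 0.0099] [0.002, -0.001, -1.58]
[-0.0422, -0.2386, 0.1079] [0.002, -0.001, -1.58]
```

Call:
step_arm(deltas=[[[-0.002, -0.01, 0], [0, 0, -0.08]], [[-0.006, -0.035, 0], [0, 0, -0.22]], [[-0.012, -0.07, 0], [0, 0, -0.36]], [[-0.018, -0.105, 0], [0, 0, -0.5]], [[-0.024, -0.14, 0], [0, 0, -0.64]], [[-0.031, -0.175, 0], [0, 0, -0.78]], [[-0.037, -0.21, 0], [0, 0, -0.92]], [[-0.041, -0.232, 0], [0, 0, -1.06]], [[-0.042, -0.2386, 0], [0, 0, -1.2]], [[-0.042, -0.2386, 0], [0, 0, -1.34]]])

```text
clock: 18.35
ee_pos: [0.5869, -0.0212, 0.1089]
eef_rot: [0.769, 0.64, 0.0, 0.0]
force: [0.0, -0.3, -0.2]
finger_gap: 0.0799
grasp_force: 0.0
```

Call:
step_arm(deltas=[[[0, 0, 0], [0, 0, -0.13]], [[0, 0, 0], [0, 0, -0.23]], [[0, 0, 0], [0, 0, -0.24]], [[0, 0, 0], [0, 0, -0.24]], [[0, 0, 0], [0, 0, -0.24]], [[0, 0, 0], [0, 0, -0.24]], [[0, 0, 0], [0, 0, -0.24]], [[0, 0, 0], [0, 0, -0.24]], [[0, 0, 0], [0, 0, -0.24]], [[0, 0, 0], [0, 0, -0.24]]])

```text
clock: 19.35
ee_pos: [0.5868, -0.0233, 0.1078]
eef_rot: [0.69, 0.724, -0.0, -0.0]
force: [-0.2, -0.4, -0.2]
finger_gap: 0.08
grasp_force: 0.0
```

```bash
python3 - <<'E'
from h import *
plan((.5872,-.0235,.002,1.62))
E
```

```text
t 19.35 pos [ 0.5868 -0.0233  0.1078] psi 1.620 gap 0.0800 F [-0.2 -0.4 -0.2]
[-0.0002, 0.0004, 0.1058] [-0.0, 0.0, -0.0]
```

Call:
step_arm(deltas=[[[0, 0, 0.01], [0, 0, 0]], [[0, 0, 0.03], [0, 0, 0]], [[0, 0, 0.05], [0, 0, 0]], [[0, 0, 0.07], [0, 0, 0]], [[0, 0, 0.085], [0, 0, 0]], [[0, 0, 0.097], [0, 0, 0]], [[0, 0, 0.103], [0, 0, 0]], [[0, 0, 0.1058], [0, 0, 0]], [[0, 0, 0.1058], [0, 0, 0]], [[0, 0, 0.1058], [0, 0, 0]]])

```text
clock: 20.35
ee_pos: [0.5874, -0.0233, 0.0027]
eef_rot: [0.69, 0.724, 0.0, 0.0]
force: [0.5, 0.4, 0.5]
finger_gap: 0.0796
grasp_force: 0.0
```

Call:
step_arm(deltas=[[[0, 0, 0], [0, 0, 0]], [[0, 0, 0], [0, 0, 0]], [[0, 0, 0], [0, 0, 0]], [[0, 0, 0], [0, 0, 0]], [[0, 0, 0], [0, 0, 0]], [[0, 0, 0], [0, 0, 0]], [[0, 0, -0.003], [0, 0, 0]], [[0, 0, -0.012], [0, 0, 0]], [[0, 0, -0.03], [0, 0, 0]], [[0, 0, -0.06], [0, 0, 0]]], hand=0.04)

```text
clock: 21.35
ee_pos: [0.5847, -0.0234, 0.0611]
eef_rot: [0.69, 0.724, -0.002, -0.002]
force: [-0.3, -0.6, -2.5]
finger_gap: 0.0575
grasp_force: 30.0
```

```bash
python3 - <<'E'
from h import *
plan((.566,-.2625,.10,.04))
E
```

```text
t 21.35 pos [ 0.5847 -0.0234  0.0611] psi 1.620 gap 0.0575 F [-0.3 -0.6 -2.5]
[-0.2379, -0.0306, -0.0389] [-0.004, 0.003, 1.58]
```

Call:
step_arm(deltas=[[[-0.005, -0.001, -0.025], [0, 0, 0.03]], [[-0.02, -0.003, -0.038], [0, 0, 0.13]], [[-0.05, -0.007, -0.038], [0, 0, 0.26]], [[-0.08, -0.011, -0.038], [0, 0, 0.39]], [[-0.115, -0.016, -0.038], [0, 0, 0.52]], [[-0.15, -0.02, -0.038], [0, 0, 0.65]], [[-0.18, -0.025, -0.038], [0, 0, 0.78]], [[-0.21, -0.029, -0.038], [0, 0, 0.91]], [[-0.23, -0.032, -0.038], [0, 0, 1.04]], [[-0.238, -0.0325, -0.038], [0, 0, 1.17]]])

```text
clock: 22.35
ee_pos: [0.5645, -0.2658, 0.1]
eef_rot: [0.976, 0.219, -0.001, 0.0]
force: [-0.4, 0.1, -3.8]
finger_gap: 0.0575
grasp_force: 30.0
```

Call:
step_arm(deltas=[[[0, 0, 0], [0, 0, 0.13]], [[0, 0, 0], [0, 0, 0.25]], [[0, 0, 0], [0, 0, 0.35]], [[0, 0, 0], [0, 0, 0.4]], [[0, 0, 0], [0, 0, 0.41]], [[0, 0, 0], [0, 0, 0.41]], [[0, 0, 0], [0, 0, 0.41]], [[0, 0, 0], [0, 0, 0.41]], [[0, 0, 0], [0, 0, 0.41]], [[0, 0, 0], [0, 0, 0.41]]])

```text
clock: 23.35
ee_pos: [0.5659, -0.2627, 0.1]
eef_rot: [1.0, 0.02, -0.0, -0.0]
force: [0.5, 0.1, -2.7]
finger_gap: 0.0576
grasp_force: 30.0
```

```bash
python3 - <<'E'
from h import *
plan((.566,-.2625,.001,.04))
snap('side','s5',(205,180,345,320),4)
snap('top','t5',(260,165,408,290),1)
E
```

```text
t 23.35 pos [ 0.5659 -0.2627  0.1   ] psi 0.040 gap 0.0576 F [ 0.5  0.1 -2.7]
[0.0001, -0.0002, 0.099] [-0.0, 0.0, -0.0]
```

View pics/s5.png

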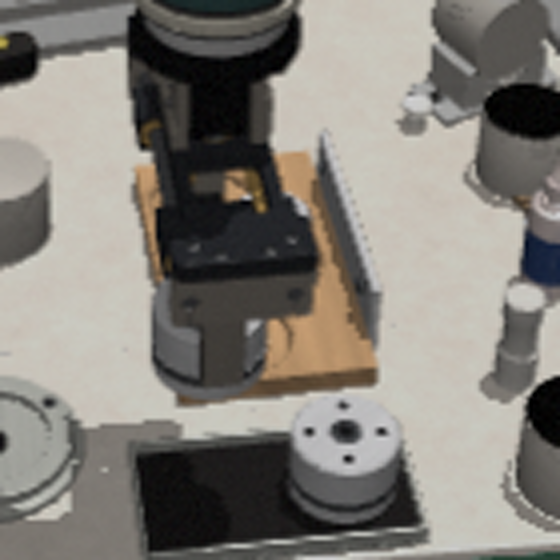

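Call:
step_arm(deltas=[[[0, 0, 0.01], [0, 0, 0]], [[0, 0, 0.03], [0, 0, 0]], [[0, 0, 0.05], [0, 0, 0]], [[0, 0, 0.07], [0, 0, 0]], [[0, 0, 0.083], [0, 0, 0]], [[0, 0, 0.092], [0, 0, 0]], [[0, 0, 0.097], [0, 0, 0]], [[0, 0, 0.0995], [0, 0, 0]], [[0, 0, 0.1005], [0, 0, 0]], [[0, 0, 0.101], [0, 0, 0]]])

```text
clock: 24.45
ee_pos: [0.5665, -0.2628, -0.0003]
eef_rot: [1.0, 0.02, 0.001, 0.0]
force: [-0.0, 0.4, -3.2]
finger_gap: 0.0578
grasp_force: 30.0
```

Call:
step_arm(deltas=[[[0, 0, 0], [0, 0, 0]], [[0, 0, 0], [0, 0, 0]], [[0, 0, 0], [0, 0, 0]], [[0, 0, 0], [0, 0, 0]], [[0, 0, 0], [0, 0, 0]], [[0, 0, -0.01], [0, 0, 0]], [[0, 0, -0.03], [0, 0, 0]], [[0, 0, -0.055], [0, 0, 0]], [[0, 0, -0.085], [0, 0, 0]], [[0, 0, -0.11], [0, 0, 0]]], hand=0.08)

```text
clock: 25.45
ee_pos: [0.5664, -0.2628, 0.1114]
eef_rot: [1.0, 0.02, 0.001, 0.0]
force: [-0.4, 0.4, 0.6]
finger_gap: 0.0796
grasp_force: 0.0
```

```bash
python3 - <<'E'
from h import *
plan((.6223,-.084,.11,.05),(.6223,-.084,.011,.05))
E
```

```text
t 25.45 pos [ 0.5664 -0.2628  0.1114] psi 0.040 gap 0.0796 F [-0.4  0.4  0.6]
[0.063, -0.1764, 0.0013] [0.001, -0.001, -0.01]
[0.0628, -0.1765, 0.1003] [0.001, -0.001, -0.01]
```

Call:
step_arm(deltas=[[[0.004, -0.01, 0], [0, 0, -0.01]], [[0.014, -0.04, 0], [0, 0, -0.01]], [[0.028, -0.08, 0], [0, 0, -0.01]], [[0.043, -0.12, 0], [0, 0, -0.01]], [[0.055, -0.155, 0], [0, 0, -0.01]], [[0.061, -0.172, 0], [0, 0, -0.01]], [[0.063, -0.1765, 0], [0, 0, -0.01]], [[0.063, -0.1765, 0.01], [0, 0, -0.01]], [[0.063, -0.1765, 0.03], [0, 0, -0.01]], [[0.063, -0.1765, 0.05], [0, 0, -0.01]]])

```text
clock: 26.45
ee_pos: [0.6212, -0.0873, 0.058]
eef_rot: [1.0, 0.023, -0.0, 0.001]
force: [-0.9, -0.3, 0.0]
finger_gap: 0.0799
grasp_force: 0.0
```

Call:
step_arm(deltas=[[[0, 0, 0.015], [0, 0, 0]], [[0, 0, 0.03], [0, 0, 0]], [[0, 0, 0.042], [0, 0, 0]], [[0, 0, 0.05], [0, 0, 0]], [[0, 0, 0.055], [0, 0, 0]], [[0, 0, 0.058], [0, 0, 0]], [[0, 0, 0.058], [0, 0, 0]], [[0, 0, 0.058], [0, 0, 0]], [[0, 0, 0.058], [0, 0, 0]], [[0, 0, 0.058], [0, 0, 0]]])

```text
clock: 27.45
ee_pos: [0.6223, -0.0838, 0.0015]
eef_rot: [1.0, 0.025, 0.0, 0.0]
force: [-0.4, -0.3, 1.0]
finger_gap: 0.0801
grasp_force: 0.0
```

Call:
step_arm(deltas=[[[0, 0, 0], [0, 0, 0]], [[0, 0, 0], [0, 0, 0]], [[0, 0, 0], [0, 0, 0]], [[0, 0, 0], [0, 0, 0]], [[0, 0, 0], [0, 0, 0]], [[0, 0, 0], [0, 0, 0]], [[0, 0, 0], [0, 0, 0]], [[0, 0, 0], [0, 0, 0]], [[0, 0, 0], [0, 0, 0]], [[0, 0, 0], [0, 0, 0]]], hand=0.04)

```text
clock: 28.45
ee_pos: [0.6219, -0.0837, 0.001]
eef_rot: [1.0, 0.025, -0.0, 0.0]
force: [0.3, -0.0, 0.6]
finger_gap: 0.0491
grasp_force: 30.0
```

```bash
python3 - <<'E'
from h import *
plan((.45,-.213,.11,.05))
E
```

```text
t 28.45 pos [ 0.6219 -0.0837  0.001 ] psi 0.050 gap 0.0491 F [ 0.3 -0.   0.6]
[-0.1781, 0.1206, -0.1089] [0.0, 0.0, -0.0]
```

Call:
step_arm(deltas=[[[0, 0, -0.003], [0, 0, 0]], [[0, 0, -0.012], [0, 0, 0]], [[0, 0, -0.03], [0, 0, 0]], [[0, 0, -0.055], [0, 0, 0]], [[0, 0, -0.08], [0, 0, 0]], [[-0.01, 0.007, -0.1], [0, 0, 0]], [[-0.03, 0.02, -0.105], [0, 0, 0]], [[-0.06, 0.041, -0.105], [0, 0, 0]], [[-0.09, 0.061, -0.105], [0, 0, 0]], [[-0.12, 0.081, -0.105], [0, 0, 0]]])

```text
clock: 29.45
ee_pos: [0.5049, -0.1713, 0.1067]
eef_rot: [1.0, 0.025, 0.0, 0.0]
force: [0.7, -0.9, -1.8]
finger_gap: 0.0489
grasp_force: 30.0
```

Call:
step_arm(deltas=[[[-0.025, 0.017, 0], [0, 0, 0]], [[-0.043, 0.03, 0.01], [0, 0, 0]], [[-0.054, 0.037, 0.025], [0, 0, 0]], [[-0.058, 0.0396, 0.045], [0, 0, 0]], [[-0.058, 0.0396, 0.06], [0, 0, 0]], [[-0.058, 0.0396, 0.068], [0, 0, 0]], [[-0.058, 0.0396, 0.07], [0, 0, 0]], [[-0.058, 0.0396, 0.07], [0, 0, 0]], [[-0.058, 0.0396, 0.07], [0, 0, 0]], [[-0.058, 0.0396, 0.07], [0, 0, 0]]])

```text
clock: 30.45
ee_pos: [0.4508, -0.2132, 0.0368]
eef_rot: [1.0, 0.025, 0.001, 0.0]
force: [-1.5, 0.9, -1.1]
finger_gap: 0.0491
grasp_force: 30.0
```

```bash
python3 - <<'E'
from h import *
plan((.45,-.213,.003,.05))
a=snap('side','s6',(165,195,265,315),5)
p=readout.state()['ee_pos']
f=lambda P:tuple(((np.array(w2p('side',P))-[165,195])*5+2).round(0))
print('flange bot c',f((p[0],p[1],p[2]+.007)),'L/R at z+11..19',[f((p[0]+d,p[1],p[2]+.015)) for d in(-.03,.03)],'near',f((p[0],p[1]-.03,p[2]+.015)))
print('recess L/R near',[f((.45+d,-.213+e,.014)) for d,e in((-.033,0),(.033,0),(0,-.033),(0,.033))],[f((.45+d,-.213+e,.0)) for d,e in((-.052,0),(.052,0),(0,-.052))])
E
```

```text
t 30.45 pos [ 0.4508 -0.2132  0.0368] psi 0.050 gap 0.0491 F [-1.5  0.9 -1.1]
[-0.0008, -0.0002, 0.0338] [0.001, -0.001, -0.0]
flange bot c (np.float64(184.0), np.float64(420.0)) L/R at z+11..19 [(np.float64(112.0), np.float64(411.0)), (np.float64(253.0), np.float64(402.0))] near (np.float64(183.0), np.float64(458.0))
recess L/R near [(np.float64(109.0), np.float64(473.0)), (np.float64(262.0), np.float64(463.0)), (np.float64(187.0), np.float64(525.0)), (np.float64(185.0), np.float64(414.0))] [(np.float64(68.0), np.float64(499.0)), (np.float64(306.0), np.float64(482.0)), (np.float64(189.0), np.float64(582.0))]
```

View pics/s6.png

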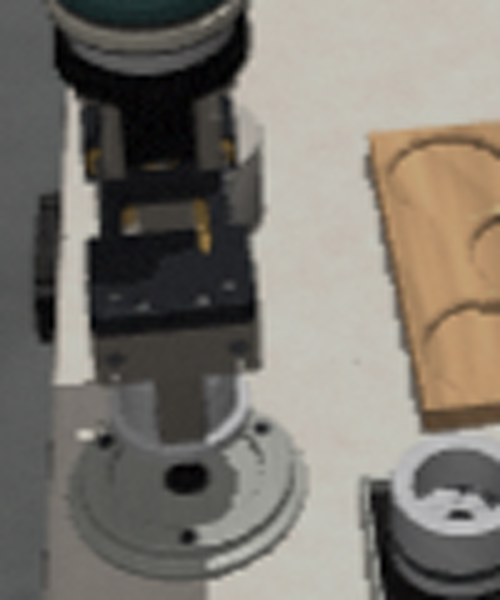

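Call:
step_arm(deltas=[[[0, 0, 0.008], [0, 0, 0]], [[0, 0, 0.016], [0, 0, 0]], [[0, 0, 0.022], [0, 0, 0]], [[0, 0, 0.027], [0, 0, 0]], [[0, 0, 0.03], [0, 0, 0]], [[0, 0, 0.0315], [0, 0, 0]], [[0, 0, 0.033], [0, 0, 0]], [[0, 0, 0.034], [0, 0, 0]], [[0, 0, 0.035], [0, 0, 0]], [[0, 0, 0.0355], [0, 0, 0]]])

```text
clock: 31.5
ee_pos: [0.4503, -0.2131, 0.001]
eef_rot: [1.0, 0.025, 0.0, 0.0]
force: [-3.1, 1.6, 6.3]
finger_gap: 0.0493
grasp_force: 30.0
```

Call:
step_arm(deltas=[[[0, 0, 0], [0, 0, 0]], [[0, 0, 0.0003], [0, 0, 0]], [[0, 0, 0.0006], [0, 0, 0]], [[0, 0, 0.0009], [0, 0, 0]], [[0, 0, 0.0009], [0, 0, 0]], [[0, 0, 0.0009], [0, 0, 0]], [[0, 0, 0.0009], [0, 0, 0]], [[0, 0, 0.0009], [0, 0, 0]], [[0, 0, 0.0009], [0, 0, 0]], [[0, 0, 0.0009], [0, 0, 0]]])

```text
clock: 32.5
ee_pos: [0.4503, -0.2131, 0.0009]
eef_rot: [1.0, 0.025, 0.0, 0.0]
force: [-3.5, 0.9, 13.4]
finger_gap: 0.0487
grasp_force: 30.0
```

Seated (contact at the expected height). Release, rise, and go on to the solid disc.

Call:
step_arm(deltas=[[[0, 0, -0.001], [0, 0, 0]], [[0, 0, -0.001], [0, 0, 0]], [[0, 0, -0.001], [0, 0, 0]], [[0, 0, -0.001], [0, 0, 0]], [[0, 0, -0.001], [0, 0, 0]], [[0, 0, -0.01], [0, 0, 0]], [[0, 0, -0.03], [0, 0, 0]], [[0, 0, -0.055], [0, 0, 0]], [[0, 0, -0.085], [0, 0, 0]], [[0, 0, -0.11], [0, 0, 0]]], hand=0.08)

```text
clock: 33.5
ee_pos: [0.4504, -0.2131, 0.1117]
eef_rot: [1.0, 0.025, 0.001, 0.0]
force: [0.5, -0.1, -0.4]
finger_gap: 0.0801
grasp_force: 0.0
```

```bash
python3 - <<'E'
from h import *
plan((.6383,-.2601,.11,.04),(.5664,-.2627,.11,.04))
E
```

```text
t 33.50 pos [ 0.4504 -0.2131  0.1117] psi 0.050 gap 0.0801 F [ 0.5 -0.1 -0.4]
[0.1853, 0.0563, 0.0019] [0.001, -0.001, 0.01]
[0.1134, 0.0553, 0.0018] [0.001, -0.001, 0.01]
```

Call:
step_arm(deltas=[[[0.01, 0.005, 0], [0, 0, 0.01]], [[0.035, 0.017, 0], [0, 0, 0.01]], [[0.07, 0.034, 0], [0, 0, 0.01]], [[0.1, 0.049, 0], [0, 0, 0.01]], [[0.112, 0.0548, 0], [0, 0, 0.01]], [[0.1134, 0.0553, 0.005], [0, 0, 0.01]], [[0.1134, 0.0553, 0.02], [0, 0, 0.01]], [[0.1134, 0.0553, 0.04], [0, 0, 0.01]], [[0.1134, 0.0553, 0.06], [0, 0, 0.01]], [[0.1134, 0.0553, 0.08], [0, 0, 0.01]]])

```text
clock: 34.5
ee_pos: [0.5642, -0.2618, 0.0276]
eef_rot: [1.0, 0.02, -0.001, -0.0]
force: [0.5, 0.0, -0.1]
finger_gap: 0.0799
grasp_force: 0.0
```

```bash
python3 - <<'E'
from h import *
plan((.5664,-.2627,-.0003,.04))
E
```

```text
t 34.50 pos [ 0.5642 -0.2618  0.0276] psi 0.040 gap 0.0799 F [ 0.5  0.  -0.1]
[0.0022, 0.001, 0.0279] [-0.001, 0.002, -0.0]
```

Call:
step_arm(deltas=[[[0, 0, 0.012], [0, 0, 0]], [[0, 0, 0.021], [0, 0, 0]], [[0, 0, 0.027], [0, 0, 0]], [[0, 0, 0.03], [0, 0, 0]], [[0, 0, 0.03], [0, 0, 0]], [[0, 0, 0.03], [0, 0, 0]], [[0, 0, 0.03], [0, 0, 0]], [[0, 0, 0.03], [0, 0, 0]], [[0, 0, 0.03], [0, 0, 0]], [[0, 0, 0.03], [0, 0, 0]]])

```text
clock: 35.5
ee_pos: [0.5662, -0.2627, -0.0002]
eef_rot: [1.0, 0.02, 0.0, 0.0]
force: [0.1, 0.2, 0.5]
finger_gap: 0.0797
grasp_force: 0.0
```

Call:
step_arm(deltas=[[[0, 0, 0], [0, 0, 0]], [[0, 0, 0], [0, 0, 0]], [[0, 0, 0], [0, 0, 0]], [[0, 0, 0], [0, 0, 0]], [[0, 0, 0], [0, 0, 0]], [[0, 0, 0], [0, 0, 0]], [[0, 0, 0], [0, 0, 0]], [[0, 0, 0], [0, 0, 0]], [[0, 0, 0], [0, 0, 0]], [[0, 0, 0], [0, 0, 0]]], hand=0.04)

```text
clock: 36.5
ee_pos: [0.5662, -0.2627, -0.0003]
eef_rot: [1.0, 0.02, -0.0, 0.0]
force: [-0.4, -0.8, -0.4]
finger_gap: 0.0578
grasp_force: 30.0
```

```bash
python3 - <<'E'
from h import *
plan((.5872,-.0233,.10,1.62))
E
```

```text
t 36.50 pos [ 5.662e-01 -2.627e-01 -3.000e-04] psi 0.040 gap 0.0578 F [-0.4 -0.8 -0.4]
[0.0305, -0.2384, -0.1004] [0.0, 0.0, -1.58]
```

Call:
step_arm(deltas=[[[0, 0, -0.004], [0, 0, 0]], [[0, 0, -0.015], [0, 0, 0]], [[0, 0, -0.035], [0, 0, 0]], [[0, 0, -0.06], [0, 0, -0.08]], [[0.001, -0.01, -0.08], [0, 0, -0.2]], [[0.004, -0.03, -0.095], [0, 0, -0.33]], [[0.008, -0.06, -0.1], [0, 0, -0.46]], [[0.012, -0.09, -0.1], [0, 0, -0.59]], [[0.016, -0.12, -0.1], [0, 0, -0.72]], [[0.02, -0.15, -0.1], [0, 0, -0.85]]])

```text
clock: 37.5
ee_pos: [0.5801, -0.1109, 0.1006]
eef_rot: [0.902, 0.433, 0.0, 0.0]
force: [-0.1, -0.2, -2.3]
finger_gap: 0.0578
grasp_force: 30.0
```

```bash
python3 - <<'E'
from h import *
plan((.5865,-.024,.10,1.62))
S=lambda x,y:(205+x/4.2,190+y/4.2)
print([p2w('side',*S(*p),.014).round(4) for p in((190,312),(308,308),(248,275))])
S=lambda x,y:(165+x/5,195+y/5)
print('bored pocket far edge',p2w('side',*S(447,134),.014).round(4))
E
```

```text
t 37.50 pos [ 0.5801 -0.1109  0.1006] psi 0.895 gap 0.0578 F [-0.1 -0.2 -2.3]
[0.0718, -0.0494, 0.0005] [0.001, 0.0, -0.725]
[array([ 0.562 , -0.1485,  0.014 ]), array([ 0.627 , -0.1512,  0.014 ]), array([ 0.5971, -0.1218,  0.014 ])]
bored pocket far edge [0.5869 0.0059 0.014 ]
```

Call:
step_arm(deltas=[[[0.025, -0.017, 0], [0, 0, -0.13]], [[0.046, -0.032, 0], [0, 0, -0.26]], [[0.061, -0.042, 0], [0, 0, -0.39]], [[0.07, -0.048, 0], [0, 0, -0.52]], [[0.0719, -0.0497, 0], [0, 0, -0.63]], [[0.0719, -0.0497, 0], [0, 0, -0.71]], [[0.0719, -0.0497, 0], [0, 0, -0.73]], [[0.0719, -0.0497, 0], [0, 0, -0.73]], [[0.0719, -0.0497, 0.015], [0, 0, -0.73]], [[0.0719, -0.0497, 0.03], [0, 0, -0.73]]])

```text
clock: 38.5
ee_pos: [0.5869, -0.0252, 0.0688]
eef_rot: [0.69, 0.724, 0.0, 0.0]
force: [1.0, -0.4, -2.4]
finger_gap: 0.0573
grasp_force: 30.0
```

Call:
step_arm(deltas=[[[0, 0, 0.015], [0, 0, 0]], [[0, 0, 0.03], [0, 0, 0]], [[0, 0, 0.042], [0, 0, 0]], [[0, 0, 0.05], [0, 0, 0]], [[0, 0, 0.055], [0, 0, 0]], [[0, 0, 0.058], [0, 0, 0]], [[0, 0, 0.06], [0, 0, 0]], [[0, 0, 0.062], [0, 0, 0]], [[0, 0, 0.062], [0, 0, 0]], [[0, 0, 0.062], [0, 0, 0]]])

```text
clock: 39.5
ee_pos: [0.5871, -0.0249, 0.008]
eef_rot: [0.69, 0.724, 0.0, 0.0]
force: [0.3, 0.4, -3.3]
finger_gap: 0.0575
grasp_force: 30.0
```

```bash
python3 - <<'E'
from h import *
plan((.5868,-.0248,.0023,1.62))
E
```

```text
t 39.50 pos [ 0.5871 -0.0249  0.008 ] psi 1.620 gap 0.0575 F [ 0.3  0.4 -3.3]
[0.0001, -0.0003, 0.0057] [0.001, 0.0, -0.0]
```

Call:
step_arm(deltas=[[[0, 0, 0.0006], [0, 0, 0]], [[0, 0, 0.0013], [0, 0, 0]], [[0, 0, 0.002], [0, 0, 0]], [[0, 0, 0.0027], [0, 0, 0]], [[0, 0, 0.0034], [0, 0, 0]], [[0, 0, 0.004], [0, 0, 0]], [[0, 0, 0.0046], [0, 0, 0]], [[0, 0, 0.0052], [0, 0, 0]], [[0, 0, 0.0056], [0, 0, 0]], [[0, 0, 0.0058], [0, 0, 0]]])

```text
clock: 40.5
ee_pos: [0.5868, -0.0248, 0.0026]
eef_rot: [0.69, 0.724, -0.0, 0.0]
force: [-2.6, -0.9, 6.4]
finger_gap: 0.0577
grasp_force: 30.0
```

Bottomed in the pocket at the original height; release and go to the solid disc.

Call:
step_arm(deltas=[[[0, 0, 0], [0, 0, 0]], [[0, 0, 0], [0, 0, 0]], [[0, 0, 0], [0, 0, 0]], [[0, 0, 0], [0, 0, 0]], [[0, 0, 0], [0, 0, 0]], [[0, 0, -0.01], [0, 0, 0]], [[0, 0, -0.03], [0, 0, 0]], [[0, 0, -0.055], [0, 0, 0]], [[0, 0, -0.085], [0, 0, 0]], [[0, 0, -0.11], [0, 0, 0]]], hand=0.08)

```text
clock: 41.5
ee_pos: [0.5872, -0.0246, 0.1141]
eef_rot: [0.69, 0.724, 0.001, 0.0]
force: [0.1, -0.2, -0.2]
finger_gap: 0.0797
grasp_force: 0.0
```

```bash
python3 - <<'E'
from h import *
plan((.6383,-.2601,.1,.04))
E
```

```text
t 41.50 pos [ 0.5872 -0.0246  0.1141] psi 1.620 gap 0.0797 F [ 0.1 -0.2 -0.2]
[-0.2377, 0.0394, 0.0141] [0.001, -0.001, 1.58]
```

Call:
step_arm(deltas=[[[-0.01, 0.002, 0], [0, 0, 0.08]], [[-0.035, 0.006, 0], [0, 0, 0.22]], [[-0.07, 0.012, 0], [0, 0, 0.36]], [[-0.105, 0.018, 0], [0, 0, 0.5]], [[-0.14, 0.024, 0], [0, 0, 0.64]], [[-0.175, 0.029, 0], [0, 0, 0.78]], [[-0.21, 0.035, 0], [0, 0, 0.92]], [[-0.23, 0.038, 0], [0, 0, 1.06]], [[-0.2377, 0.0396, 0], [0, 0, 1.2]], [[-0.2377, 0.0396, 0], [0, 0, 1.34]]])

```text
clock: 42.5
ee_pos: [0.6379, -0.2625, 0.1124]
eef_rot: [0.991, 0.135, 0.0, 0.0]
force: [-0.1, 0.5, 0.4]
finger_gap: 0.0799
grasp_force: 0.0
```

Call:
step_arm(deltas=[[[0, 0, 0], [0, 0, 0.13]], [[0, 0, 0], [0, 0, 0.22]], [[0, 0, 0], [0, 0, 0.24]], [[0, 0, 0], [0, 0, 0.24]], [[0, 0, 0], [0, 0, 0.24]], [[0, 0, 0.01], [0, 0, 0.24]], [[0, 0, 0.025], [0, 0, 0.24]], [[0, 0, 0.04], [0, 0, 0.24]], [[0, 0, 0.05], [0, 0, 0.24]], [[0, 0, 0.055], [0, 0, 0.24]]])

```text
clock: 43.5
ee_pos: [0.6368, -0.2599, 0.0545]
eef_rot: [1.0, 0.02, -0.001, -0.001]
force: [-0.3, 0.2, -0.2]
finger_gap: 0.0797
grasp_force: 0.0
```

```bash
python3 - <<'E'
from h import *
plan((.6383,-.2601,-.0005,.04))
E
```

```text
t 43.50 pos [ 0.6368 -0.2599  0.0545] psi 0.040 gap 0.0797 F [-0.3  0.2 -0.2]
[0.0016, 0.0003, 0.055] [-0.001, 0.003, -0.0]
```

Call:
step_arm(deltas=[[[0, 0, 0.015], [0, 0, 0]], [[0, 0, 0.03], [0, 0, 0]], [[0, 0, 0.042], [0, 0, 0]], [[0, 0, 0.05], [0, 0, 0]], [[0, 0, 0.054], [0, 0, 0]], [[0, 0, 0.056], [0, 0, 0]], [[0, 0, 0.056], [0, 0, 0]], [[0, 0, 0.056], [0, 0, 0]], [[0, 0, 0.056], [0, 0, 0]], [[0, 0, 0.056], [0, 0, 0]]])

```text
clock: 44.5
ee_pos: [0.6383, -0.2604, 0.0014]
eef_rot: [1.0, 0.02, 0.0, 0.0]
force: [-0.6, -0.4, 1.3]
finger_gap: 0.0802
grasp_force: 0.0
```

Call:
step_arm(deltas=[[[0, 0, 0], [0, 0, 0]], [[0, 0, 0], [0, 0, 0]], [[0, 0, 0], [0, 0, 0]], [[0, 0, 0], [0, 0, 0]], [[0, 0, 0], [0, 0, 0]], [[0, 0, 0], [0, 0, 0]], [[0, 0, 0], [0, 0, 0]], [[0, 0, 0], [0, 0, 0]], [[0, 0, 0], [0, 0, 0]], [[0, 0, 0], [0, 0, 0]]], hand=0.04)

```text
clock: 45.5
ee_pos: [0.638, -0.2603, 0.0009]
eef_rot: [1.0, 0.02, -0.0, 0.0]
force: [-0.2, 0.6, 1.7]
finger_gap: 0.0575
grasp_force: 30.0
```

```bash
python3 - <<'E'
from h import *
plan((.5932,-.149,.10,1.62))
E
```

```text
t 45.50 pos [ 0.638  -0.2603  0.0009] psi 0.040 gap 0.0575 F [-0.2  0.6  1.7]
[-0.0404, -0.113, -0.0991] [0.0, 0.0, -1.58]
```

Call:
step_arm(deltas=[[[0, 0, -0.004], [0, 0, 0]], [[0, 0, -0.015], [0, 0, 0]], [[0, 0, -0.035], [0, 0, 0]], [[0, 0, -0.06], [0, 0, -0.08]], [[-0.002, -0.006, -0.08], [0, 0, -0.2]], [[-0.008, -0.022, -0.095], [0, 0, -0.33]], [[-0.016, -0.045, -0.1], [0, 0, -0.46]], [[-0.025, -0.07, -0.1], [0, 0, -0.59]], [[-0.034, -0.095, -0.1], [0, 0, -0.72]], [[-0.0395, -0.11, -0.1], [0, 0, -0.85]]])

```text
clock: 46.5
ee_pos: [0.5933, -0.1496, 0.1015]
eef_rot: [0.901, 0.434, -0.0, -0.0]
force: [1.2, 0.7, -3.1]
finger_gap: 0.0574
grasp_force: 30.0
```

Call:
step_arm(deltas=[[[0.002, -0.0025, 0], [0, 0, -0.13]], [[0.002, -0.0025, 0], [0, 0, -0.26]], [[0.002, -0.0025, 0], [0, 0, -0.39]], [[0.002, -0.0025, 0], [0, 0, -0.52]], [[0.002, -0.0025, 0], [0, 0, -0.63]], [[0.002, -0.0025, 0], [0, 0, -0.71]], [[0.002, -0.0025, 0], [0, 0, -0.73]], [[0.002, -0.0025, 0], [0, 0, -0.73]], [[0.002, -0.0025, 0], [0, 0, -0.73]], [[0.002, -0.0025, 0], [0, 0, -0.73]]])

```text
clock: 47.5
ee_pos: [0.5935, -0.1489, 0.101]
eef_rot: [0.69, 0.724, -0.0, 0.0]
force: [0.5, -0.4, -2.9]
finger_gap: 0.0575
grasp_force: 30.0
```

```bash
python3 - <<'E'
from h import *
plan((.5932,-.149,.010,1.62))
E
```

```text
t 47.50 pos [ 0.5935 -0.1489  0.101 ] psi 1.619 gap 0.0575 F [ 0.5 -0.4 -2.9]
[-0.0001, -0.0003, 0.091] [0.0, 0.0, -0.001]
```

Call:
step_arm(deltas=[[[0, 0, 0.01], [0, 0, 0]], [[0, 0, 0.03], [0, 0, 0]], [[0, 0, 0.05], [0, 0, 0]], [[0, 0, 0.065], [0, 0, 0]], [[0, 0, 0.076], [0, 0, 0]], [[0, 0, 0.083], [0, 0, 0]], [[0, 0, 0.087], [0, 0, 0]], [[0, 0, 0.089], [0, 0, 0]], [[0, 0, 0.0905], [0, 0, 0]], [[0, 0, 0.091], [0, 0, 0]]])

```text
clock: 48.5
ee_pos: [0.5938, -0.1489, 0.0103]
eef_rot: [0.69, 0.724, 0.0, 0.0]
force: [1.0, -0.5, -2.5]
finger_gap: 0.0571
grasp_force: 30.0
```

Call:
step_arm(deltas=[[[0, 0, 0.0006], [0, 0, 0]], [[0, 0, 0.0013], [0, 0, 0]], [[0, 0, 0.002], [0, 0, 0]], [[0, 0, 0.0027], [0, 0, 0]], [[0, 0, 0.0034], [0, 0, 0]], [[0, 0, 0.004], [0, 0, 0]], [[0, 0, 0.0046], [0, 0, 0]], [[0, 0, 0.0052], [0, 0, 0]], [[0, 0, 0.0058], [0, 0, 0]], [[0, 0, 0.0062], [0, 0, 0]]])

```text
clock: 49.5
ee_pos: [0.5935, -0.1488, 0.0039]
eef_rot: [0.69, 0.724, -0.0, -0.0]
force: [-2.2, 1.2, 1.7]
finger_gap: 0.0573
grasp_force: 30.0
```

Call:
step_arm(deltas=[[[0, 0, 0], [0, 0, 0]], [[0, 0, 0], [0, 0, 0]], [[0, 0, 0], [0, 0, 0]], [[0, 0, 0], [0, 0, 0]], [[0, 0, 0], [0, 0, 0]], [[0, 0, -0.01], [0, 0, 0]], [[0, 0, -0.03], [0, 0, 0]], [[0, 0, -0.055], [0, 0, 0]], [[0, 0, -0.085], [0, 0, 0]], [[0, 0, -0.11], [0, 0, 0]]], hand=0.085)

```text
clock: 50.5
ee_pos: [0.5939, -0.1487, 0.1159]
eef_rot: [0.69, 0.724, 0.0, 0.001]
force: [-0.1, 0.7, 0.1]
finger_gap: 0.0847
grasp_force: 0.0
```

```bash
python3 - <<'E'
from h import *
plan((.4605,-.0285,.114,1.62))
E
```

```text
t 50.50 pos [ 0.5939 -0.1487  0.1159] psi 1.620 gap 0.0847 F [-0.1  0.7  0.1]
[0.1266, -0.1274, 0.0017] [0.001, 0.0, -0.0]
```

Call:
step_arm(deltas=[[[0.008, -0.008, 0], [0, 0, 0]], [[0.03, -0.03, 0], [0, 0, 0]], [[0.055, -0.055, 0], [0, 0, 0]], [[0.08, -0.08, 0], [0, 0, 0]], [[0.105, -0.105, 0], [0, 0, 0]], [[0.12, -0.12, 0], [0, 0, 0]], [[0.1264, -0.127, 0], [0, 0, 0]], [[0.1264, -0.127, 0], [0, 0, 0]], [[0.1264, -0.127, 0], [0, 0, 0]], [[0.1264, -0.127, 0], [0, 0, 0]]])

```text
clock: 51.5
ee_pos: [0.4613, -0.0296, 0.1136]
eef_rot: [0.69, 0.724, 0.0, 0.0]
force: [0.2, 0.3, -0.2]
finger_gap: 0.0852
grasp_force: 0.0
```

```bash
python3 - <<'E'
from h import *
plan((.4605,-.0285,-.002,1.62))
snap('side','s7',(165,170,325,320),4)
im=cv2.imread('pics/full_s7.png')
E
```

```text
t 51.50 pos [ 0.4613 -0.0296  0.1136] psi 1.618 gap 0.0852 F [ 0.2  0.3 -0.2]
[0.0011, -0.0008, 0.1156] [0.0, -0.0, -0.002]
```

View pics/s7.png

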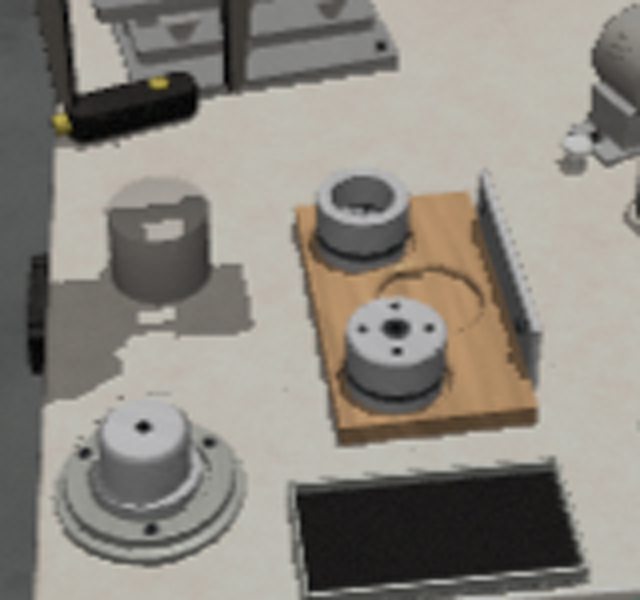

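```bash
python3 - <<'E'
from h import *
print(p2w('side',165+143.5/4-.5,170+427.5/4-.5,.05), p2w('side',165+158.5/4-.5,170+208/4-.5,.051))
E
```

```text
[ 0.44894586 -0.21285004  0.05      ] [ 0.45968845 -0.02782285  0.051     ]
```

Call:
step_arm(deltas=[[[0.001, -0.0008, 0.015], [0, 0, 0]], [[0.001, -0.0008, 0.04], [0, 0, 0]], [[0.001, -0.0008, 0.065], [0, 0, 0]], [[0.001, -0.0008, 0.085], [0, 0, 0]], [[0.001, -0.0008, 0.1], [0, 0, 0]], [[0.001, -0.0008, 0.11], [0, 0, 0]], [[0.001, -0.0008, 0.115], [0, 0, 0]], [[0.001, -0.0008, 0.1156], [0, 0, 0]], [[0.001, -0.0008, 0.1156], [0, 0, 0]], [[0.001, -0.0008, 0.1156], [0, 0, 0]]])

```text
clock: 52.55
ee_pos: [0.4602, -0.0279, -0.0013]
eef_rot: [0.69, 0.724, 0.0, 0.001]
force: [-0.8, 0.4, 0.5]
finger_gap: 0.0849
grasp_force: 0.0
```

Call:
step_arm(deltas=[[[0, 0, 0], [0, 0, 0]], [[0, 0, 0], [0, 0, 0]], [[0, 0, 0], [0, 0, 0]], [[0, 0, 0], [0, 0, 0]], [[0, 0, 0], [0, 0, 0]], [[0, 0, 0], [0, 0, 0]], [[0, 0, 0], [0, 0, 0]], [[0, 0, 0], [0, 0, 0]], [[0, 0, 0], [0, 0, 0]], [[0, 0, 0], [0, 0, 0]]], hand=0.05, grip_force=20)

```text
clock: 53.55
ee_pos: [0.4598, -0.0279, -0.0018]
eef_rot: [0.69, 0.724, 0.0, 0.0]
force: [-0.5, -0.2, 5.3]
finger_gap: 0.0609
grasp_force: 20.0
```

Call:
step_arm(deltas=[[[0, 0, -0.004], [0, 0, 0]], [[0, 0, -0.015], [0, 0, 0]], [[0, 0, -0.035], [0, 0, 0]], [[0, 0, -0.06], [0, 0, 0]], [[-0.005, 0, -0.08], [0, 0, 0]], [[-0.02, -0.002, -0.095], [0, 0, 0]], [[-0.045, -0.005, -0.1], [0, 0, 0]], [[-0.075, -0.008, -0.1], [0, 0, 0]], [[-0.105, -0.011, -0.1], [0, 0, 0]], [[-0.135, -0.014, -0.1], [0, 0, 0]]])

```text
clock: 54.55
ee_pos: [0.4518, -0.1643, 0.0987]
eef_rot: [0.689, 0.724, 0.0, 0.0]
force: [0.2, 0.0, -1.3]
finger_gap: 0.0608
grasp_force: 20.0
```

Call:
step_arm(deltas=[[[-0.025, -0.003, 0], [0, 0, 0]], [[-0.04, -0.005, 0], [0, 0, 0]], [[-0.048, -0.0055, 0], [0, 0, 0]], [[-0.0495, -0.0055, 0], [0, 0, 0]], [[-0.0495, -0.0055, 0], [0, 0, 0]], [[-0.0495, -0.0055, 0.01], [0, 0, 0]], [[-0.0495, -0.0055, 0.025], [0, 0, 0]], [[-0.0495, -0.0055, 0.033], [0, 0, 0]], [[-0.0495, -0.0055, 0.035], [0, 0, 0]], [[-0.0495, -0.0055, 0.035], [0, 0, 0]]])

```text
clock: 55.55
ee_pos: [0.4491, -0.2124, 0.0627]
eef_rot: [0.689, 0.725, -0.0, -0.0]
force: [-0.2, 0.4, -1.4]
finger_gap: 0.0609
grasp_force: 20.0
```

```bash
python3 - <<'E'
from h import *
plan((.4496,-.2128,.0185,1.618))
snap('side','s8',(165,195,265,315),5)
p=readout.state()['ee_pos']
f=lambda P:tuple(((np.array(w2p('side',P))-[165,195])*5+2).round(0))
print('cup top c,L,R,near',[f((p[0]+d,p[1]+e,p[2]+.053)) for d,e in((0,0),(-.031,0),(.031,0),(0,-.031))],'rim',[f((p[0]+d,p[1]+e,p[2]+.002)) for d,e in((-.031,0),(.031,0),(0,-.031))])
E
```

```text
t 55.55 pos [ 0.4491 -0.2124  0.0627] psi 1.621 gap 0.0609 F [-0.2  0.4 -1.4]
[-0.0004, 0.0005, 0.0442] [-0.001, -0.001, 0.003]
cup top c,L,R,near [(np.float64(171.0), np.float64(294.0)), (np.float64(95.0), np.float64(298.0)), (np.float64(247.0), np.float64(289.0)), (np.float64(172.0), np.float64(346.0))] rim [(np.float64(104.0), np.float64(388.0)), (np.float64(251.0), np.float64(378.0)), (np.float64(179.0), np.float64(436.0))]
```

View pics/s8.png

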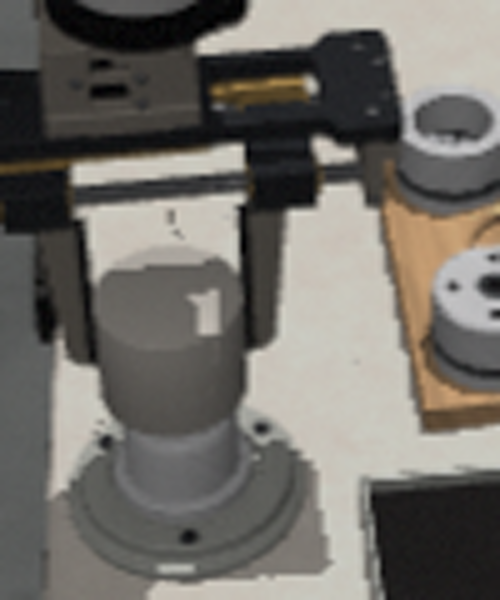

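Call:
step_arm(deltas=[[[0, 0.0003, 0.004], [0, 0, 0]], [[0, 0.0003, 0.008], [0, 0, 0]], [[0, 0.0003, 0.011], [0, 0, 0]], [[0, 0.0003, 0.013], [0, 0, 0]], [[0, 0.0003, 0.015], [0, 0, 0]], [[0, 0.0003, 0.017], [0, 0, 0]], [[0, 0.0003, 0.019], [0, 0, 0]], [[0, 0.0003, 0.021], [0, 0, 0]], [[0, 0.0003, 0.023], [0, 0, 0]], [[0, 0.0003, 0.025], [0, 0, 0]]])

```text
clock: 56.6
ee_pos: [0.4495, -0.213, 0.0379]
eef_rot: [0.69, 0.724, -0.0, 0.0]
force: [1.0, 0.4, -1.6]
finger_gap: 0.0608
grasp_force: 20.0
```

No contact and the rim is past the chamfer; lower to the flange.

Call:
step_arm(deltas=[[[0, 0, 0.003], [0, 0, 0]], [[0, 0, 0.006], [0, 0, 0]], [[0, 0, 0.009], [0, 0, 0]], [[0, 0, 0.012], [0, 0, 0]], [[0, 0, 0.0145], [0, 0, 0]], [[0, 0, 0.0165], [0, 0, 0]], [[0, 0, 0.018], [0, 0, 0]], [[0, 0, 0.0185], [0, 0, 0]], [[0, 0, 0.019], [0, 0, 0]], [[0, 0, 0.0195], [0, 0, 0]]])

```text
clock: 57.6
ee_pos: [0.4496, -0.2131, 0.0186]
eef_rot: [0.69, 0.724, 0.0, 0.0]
force: [0.3, 0.6, -1.0]
finger_gap: 0.0607
grasp_force: 20.0
```

Call:
step_arm(deltas=[[[0, 0, 0.0002], [0, 0, 0]], [[0, 0, 0.0004], [0, 0, 0]], [[0, 0, 0.0006], [0, 0, 0]], [[0, 0, 0.0008], [0, 0, 0]], [[0, 0, 0.001], [0, 0, 0]], [[0, 0, 0.0011], [0, 0, 0]], [[0, 0, 0.0012], [0, 0, 0]], [[0, 0, 0.0012], [0, 0, 0]], [[0, 0, 0.0012], [0, 0, 0]], [[0, 0, 0.0012], [0, 0, 0]]])

```text
clock: 58.6
ee_pos: [0.4495, -0.2132, 0.0181]
eef_rot: [0.69, 0.724, -0.0, 0.0]
force: [-3.1, -0.5, 7.8]
finger_gap: 0.0608
grasp_force: 20.0
```

Rim on the flange (TCP 18.1 mm, as expected). Release and withdraw.

Call:
step_arm(deltas=[[[0, 0, 0], [0, 0, 0]], [[0, 0, 0], [0, 0, 0]], [[0, 0, 0], [0, 0, 0]], [[0, 0, 0], [0, 0, 0]], [[0, 0, 0], [0, 0, 0]], [[0, 0, -0.008], [0, 0, 0]], [[0, 0, -0.025], [0, 0, 0]], [[0, 0, -0.05], [0, 0, 0]], [[0, 0, -0.08], [0, 0, 0]], [[0, 0, -0.11], [0, 0, 0]]], hand=0.085)

```text
clock: 59.6
ee_pos: [0.4493, -0.2128, 0.1288]
eef_rot: [0.69, 0.724, 0.0, -0.0]
force: [0.0, -0.0, 0.1]
finger_gap: 0.0851
grasp_force: 0.0
```

Call:
step_arm(deltas=[[[0, 0, -0.02], [0, 0, 0]], [[0, 0, -0.03], [0, 0, 0]], [[0, 0, -0.03], [0, 0, 0]], [[0, 0, -0.03], [0, 0, 0]], [[0, 0, -0.03], [0, 0, 0]], [[0, 0, -0.03], [0, 0, 0]], [[0, 0, -0.03], [0, 0, 0]], [[0, 0, -0.03], [0, 0, 0]], [[0, 0, -0.03], [0, 0, 0]], [[0, 0, -0.03], [0, 0, 0]]])

```text
clock: 60.6
ee_pos: [0.4494, -0.213, 0.1573]
eef_rot: [0.69, 0.724, -0.0, -0.0]
force: [-0.8, 0.0, -0.6]
finger_gap: 0.085
grasp_force: 0.0
```

```bash
python3 - <<'E'
from h import *
snap('side','s9',(165,190,345,320),4.2)
plan()
E
```

```text
t 60.65 pos [ 0.4495 -0.213   0.1574] psi 1.620 gap 0.0850 F [ 0.3 -0.1  0.1]
```

View pics/s9.png

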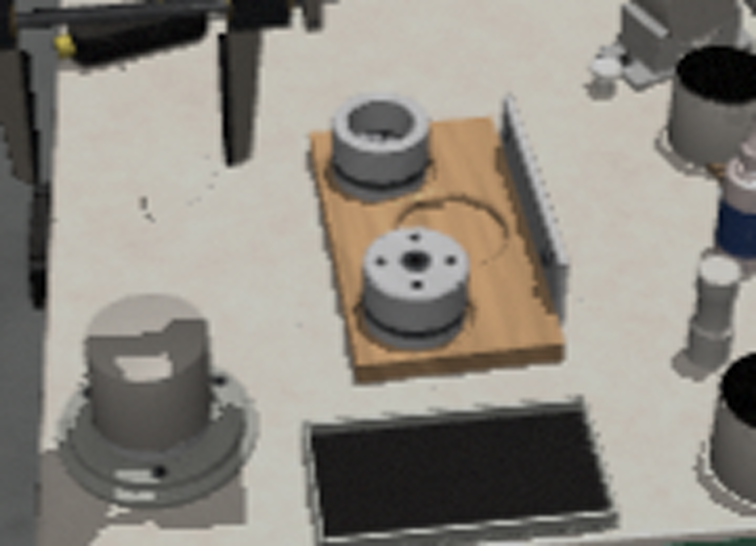

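The picture shows the cup level over the disc in the fixture at (148,375). Both wide discs are in their own pockets, at (380,140) and (415,290), the tray is empty, and the plug gauge is standing at (712,310).

```bash
python3 -c "
from plant import workorder; print(workorder.sign_off())"
```

```text
the job is handed in; nothing more can be done
None
```

The job is done and handed in at about 61 s: the narrow disc is seated in the fixture, both wide discs are back in their own pockets, the cup's rim rests on the disc's flange, and the plug gauge was not touched.

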